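# Swap the jars on the suction rack and open the suction valve

### The job

Swap the two lidded jars on the sloping rack, so that each ends up centred on the other's round pad, standing flat on the slope; you may set one down on the orange mat in between. Leave the suction shut while you do this, and once both jars are in place turn the red lever a quarter turn, fully to its stop, to open it. Do not drop or topple a jar, and leave the spool, the screwdriver and the circuit board where they lie.

Things in the scene. Friction and masses are not known exactly. Their poses are not given: they have to be found in the camera images.
- jar_amber_centre (a point): lidded cylindrical jar, 54 mm in diameter over body and lid, 56 mm tall, about 140 g; amber glass with a black lid. This point is its centre, half-way up (28 mm above its underside); its z axis runs along the jar's axis from underside to lid
- jar_white_centre (a point): lidded cylindrical jar, 54 mm in diameter over body and lid, 56 mm tall, about 140 g; white body with a green lid. This point is its centre, half-way up (28 mm above its underside); its z axis runs along the jar's axis from underside to lid
- bay_left: the left place on the sloping rack, seen from the robot: a round blue pad, 66 mm across, flush with the slope, open at the sides. Origin: middle of the pad, where the middle of a jar's underside belongs, 60 mm above the bench; z is square to the slope and leans 30 degrees from vertical towards the robot, x points up the slope, y left along the rack. The pads are 150 mm apart
- bay_right: the right place on the sloping rack, seen from the robot: a round yellow pad, 66 mm across, flush with the slope, open at the sides. Origin: middle of the pad, where the middle of a jar's underside belongs, 60 mm above the bench; z is square to the slope and leans 30 degrees from vertical towards the robot, x points up the slope, y left along the rack. The pads are 150 mm apart
- lip (a point): middle of the top edge of the lip, 10 mm high above the slope and 300 mm long, along the low edge of the rack on the robot's side; its inner face is 32 mm down the slope from the pads' middles, 5 mm from a centred jar; a jar may slide down against it, which is fine
- pipe_mid (a point): on the axis of the fixed white suction pipe, 36 mm thick, that runs along the rack above and behind the jars, mid-way between the pads: 120 mm higher than the pads' middles and, measured level, 20 mm farther from the robot's side. It is in the way of a gripper coming straight down; one leaning like the jars clears it by about 15 mm
- mat_top (a point): centre of the top face of a fixed flat orange mat, 100 x 100 mm, 3 mm thick, on the bench to the left of the rack; empty, big enough for one upright jar
- valve (a joint): red lever of the ball valve at the right end of the suction pipe, rad: 0 shut (lever square to the pipe, pointing to the robot's side), 1.571 open at the hard stop (in line with the pipe, pointing right, away from the rack). Turns anticlockwise seen from above about an upright axis, takes about 0.2 N m (3 N at the grip), stays where left; starts at 0 to 0.15
- lever_grip (a point): middle of the lever's red sleeve, 70 mm from the turning axis; the sleeve is 62 mm long, 16 mm wide, 14 mm high, the lever ends 95 mm from the axis; this point is 110 mm above the bench, with 27 mm free beneath it. Its -x axis points to the lever's free end, z is up
- valve_axis (a point): on the lever's turning axis at the lever's height, fixed; here x points square to the pipe away from the robot's side, y along the pipe to the rack. The upright part of the pipe (36 mm thick, up to 200 mm high) stands 115 mm from this point towards +y
- spool: bystander: grey solder spool standing on end, 56 mm across, 36 mm high; origin under its centre
- driver: bystander: screwdriver with a blue handle, 150 mm long, lying on the bench; origin near its middle, x along it to the tip
- board: bystander: green circuit board, 50 x 70 mm, 12 mm high with its parts, lying on the bench; origin under its centre
Not all that is in view belongs to the job. Of the things like the part that bears jar_amber_centre, leave any that is yellow; of the rest the smaller one is meant.

How it is judged:
By the outcome, as a careful person would: the job done as asked, in the order asked, and still so for the second after the job is handed in, with the robot touching nothing.
It also fails if it takes over 70 s, if anything falls off the work surface, if the arm or the gripper's body presses on something with over 40 N, if the wrist force passes 120 N, or if a joint passes its speed limit or range.

### The arm

A 6-joint arm with a two-finger parallel gripper is mounted at the origin on the work surface. World frame = base frame: x ahead of the robot, y to its left, z up, the work surface at z = 0. Lengths are in m, angles in rad, forces in N, time in s.
With the tool pointing down it reaches from about 0.3 to 0.875 m from the base axis. Payload 6.4 kg.
Tool frame: the origin (TCP) lies on the centre line of the jaws, within the pads' length; the fingertips stand 11 mm ahead of it and the grasp point (between the pads) lies 8 mm behind it; x points along the fingers, y is the direction in which the jaws open and shut, and the axes are right-handed (so a half turn about x gives the same grasp; the last joint's range is limited). The gripper opens to 85 mm and grips with 20 to 120 N. Pads are 22 mm wide; open, the fingers measure 114 mm over their backs; the gripper's body (76 mm by 85 mm) begins 54 mm behind the grasp point. The pads swing forward as they close: fully open they stand 13 mm farther back than shut.
Start: joints at [-1.369, 0.181, 1.607, -0, 1.354, -0.206], TCP at [0.228, -0.528, 0.222] pointing down, gripper open.
Joint ranges: [-2.99, 2.99], [-0.89, 2.07], [0.3, 2.58], [-1.14, 4.28], [0, 2.63], [-3.12, 3.12]. Speed limits (rad/s): [2.57, 2.57, 3.01, 3.14, 3.14, 3.14].

### API

Orientations are given as a unit quaternion [w, x, y, z].
In Python, from bench import ctrl, camera, hand_in gives the robot as it stands. The module is installed in compiled form; this text tells all that it offers.
- The arm moves only by the tool drive_tool, never from a script. Its argument "increments" is a list of rows, each a list of 7 numbers: the shift along the tool's x, y, z in m, then the turn, a rotation vector about the tool's x, y, z in degrees, then the gripper's target within -1 to 1 (fully open at 1, half-way at 0, shut at -1). In form: [[dx, dy, dz, rx, ry, rz, claw], ...]. A call has 1 to 10 rows; each row shifts and turns the commanded pose from where the row before left it, along the tool's axes as they then stand; what a row does not reach is not made up. A row lasts 1/8 s, in which the tool goes at most 62.5 mm and 10.7 degrees, less where a joint would pass 70% of its speed; a pose out of reach is approached as far as the arm can. A call is refused whole if a number of a shift passes 0.0625 or a number of a turn 10.7, either way. A call with a gripper value outside its range is refused whole. The fingers move at their own pace and stop on an object; the grip force is fixed at half the most. Time passes only in rows, so rows that do not move let the fingers close. It gives the time, the measured TCP pose, the force and the opening at its end, in the units of the state.
- ctrl.get_obs(): the state, without advancing time (a new reading comes with each control period).
- camera(name): name is "scene" or "top" or "wrist"; returns a dict with "img" (480x640x3 uint8, red, green, blue), "depth" (480x640 float32, m along the optical axis (not along the pixel's ray), 0 where there is no reading), "fx", "fy", "cx", "cy" (pixels), "k1" (the pictures are not rectified: a ray, as slopes to the right and down, at radius r is drawn at 1 + k1 r^2 times it, then the intrinsics apply), "world_from_camera" (4x4, takes a point from camera to world coordinates); the wrist camera has in their place "hand_eye" (4x4, takes a point from camera to tool coordinates, whose origin is the TCP and whose axes are the tool frame's). Camera axes: x right, y down, z forward; pixel columns grow to the right and rows downward; lengths in m; the calibration is good to about 2 mm. A picture is of the moment at which its call begins: read the wrist's pose just before it.
- hand_in(): hands the job in, once; it reports no verdict.
The state is a dict: "time_s": time; "q": joint angles; "dq": joint speeds; "joint_efforts": joint torques, N m; "eef_pos": TCP position; "eef_rot": TCP orientation; "wrist_force": force on the tool from outside, world axes, zero at the start; "torque": the same for the moment, N m; "opening": opening from 0.0 (shut) to 1.0 (fully open).
Only numpy, scipy, OpenCV 4.12 (cv2) and the standard library are available. Lean on these libraries where they do the work, as an engineer would, in place of code of your own. Each camera call takes 0.05 s, during which the arm holds its last target.

## Working session

There is one attempt and no reset: what is moved stays moved. The work goes in short steps, Python scripts to look and compute and a tool call to move; the robot and the scene stay as the last step left them, time stands still between calls to the robot, and variables do not carry over. Pictures are saved under pics/ and viewed, and the job is handed in when it is done.

Besides the shell and the picture viewer there is one more tool, called after "Call:" as name(argument=value, ...), one argument or row to a line, values as JSON. drive_tool: Moves the arm, as the interface text tells. Its arguments: {"type":"object","properties":{"increments":{"type":"array","items":{"type":"array","items":{"type":"number"}}}},"required":["increments"]}

```bash
mkdir -p pics
cat > h.py <<'E'
import numpy as np, cv2
from bench import ctrl, camera, hand_in
from scipy.spatial.transform import Rotation as R
def rot(q): return R.from_quat([q[1],q[2],q[3],q[0]]).as_matrix()
def tcp():
    o=ctrl.get_obs(); T=np.eye(4); T[:3,:3]=rot(o['eef_rot']); T[:3,3]=o['eef_pos']; return T
def shot(n,f=None):
    T=tcp(); c=camera(n)
    c['W']=c['world_from_camera'] if 'world_from_camera' in c else T@np.array(c['hand_eye'])
    if f: cv2.imwrite('pics/'+f,c['img'][:,:,::-1])
    return c
def slopes(c,uv):
    uv=np.atleast_2d(np.array(uv,float)); K=np.array([[c['fx'],0,c['cx']],[0,c['fy'],c['cy']],[0,0,1]])
    return cv2.undistortPoints(uv[:,None],K,np.array([c['k1'],0,0,0.]))[:,0]
def ray(c,uv):
    s=slopes(c,uv); d=np.c_[s,np.ones(len(s))]@np.array(c['W'])[:3,:3].T
    return np.array(c['W'])[:3,3],d
def onz(c,uv,z):
    o,d=ray(c,uv); return o+d*((z-o[2])/d[:,2])[:,None]
def dep(c,uv):
    uv=np.atleast_2d(uv); s=slopes(c,uv); z=c['depth'][uv[:,1].astype(int),uv[:,0].astype(int)]
    P=np.c_[s*z[:,None],z]; W=np.array(c['W']); return P@W[:3,:3].T+W[:3,3], z
E
python3 - <<'E'
from h import *
np.set_printoptions(precision=4,suppress=True)
for n in('scene','top','wrist'):
    c=shot(n,n+'0.png'); print(n,c['fx'],c['k1'],c['W'])
o=ctrl.get_obs(); print(o)
E
```

```text
scene 608.6130583378044 0.05602532293752641 [[ 0.297   0.5454 -0.7838  1.4721]
 [ 0.9546 -0.1514  0.2564 -0.2085]
 [ 0.0212 -0.8244 -0.5656  0.7879]
 [ 0.      0.      0.      1.    ]]
top 467.5326495463285 0.04242315806852218 [[-0.0142 -0.9925  0.1213  0.4214]
 [-0.9999  0.0149  0.0052  0.087 ]
 [-0.007  -0.1212 -0.9926  1.0981]
 [ 0.      0.      0.      1.    ]]
wrist 372.3930080824646 -0.05470480212732847 [[ 0.3968 -0.8832 -0.2501  0.2918]
 [-0.9179 -0.382  -0.1071 -0.4995]
 [-0.001   0.2721 -0.9623  0.3727]
 [ 0.      0.      0.      1.    ]]
{'time_s': 0.15, 'q': array([-1.3693,  0.1814,  1.6078,  0.    ,  1.3538, -0.2063]), 'dq': array([-0.0025, -0.0029, -0.0025,  0.0008, -0.0002, -0.0007]), 'joint_efforts': array([  0.001 , -44.5258, -35.1694,  -0.0002,   0.0059,  -0.    ]), 'eef_pos': array([ 0.228 , -0.5274,  0.2212]), 'eef_rot': array([ 0.1427,  0.6925,  0.1437, -0.6924]), 'wrist_force': array([ 0.073 , -0.1462,  0.6237]), 'torque': array([ 0.0221,  0.04  , -0.0161]), 'opening': 0.9976054470420832}
```

View pics/scene0.png

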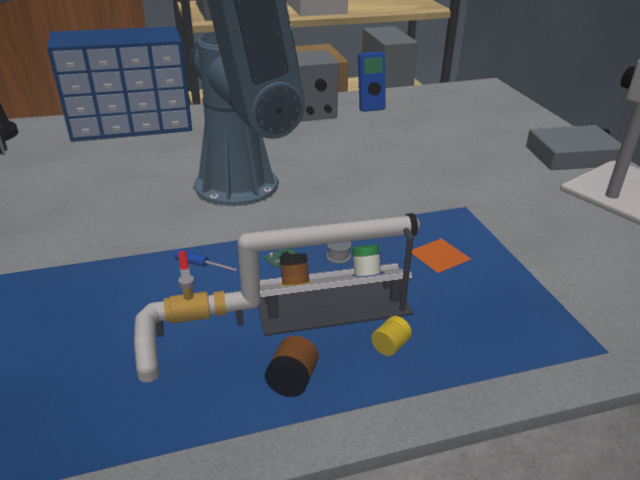

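View pics/top0.png

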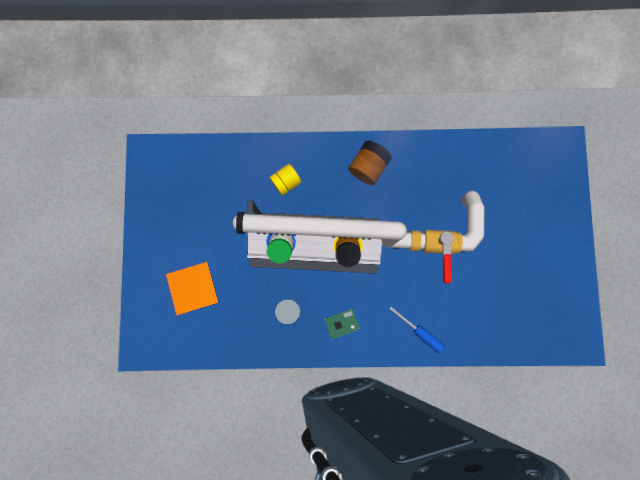

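View pics/wrist0.png

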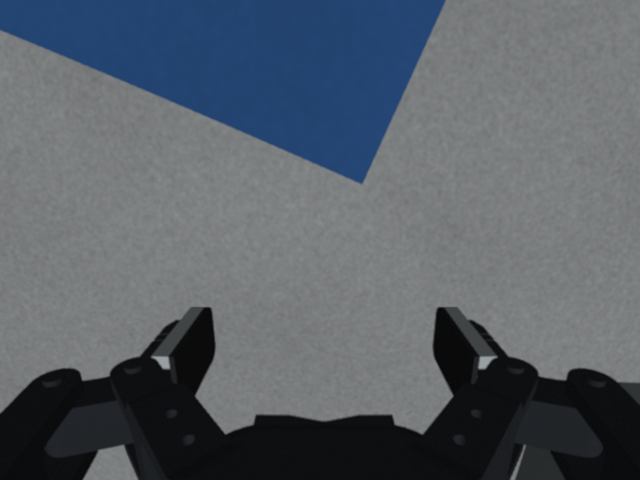

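The amber jar on the rack is the smaller amber one; the large amber one lying behind it and the yellow one are decoys. Next I measure.

Run:
```python
from h import *
np.set_printoptions(precision=4,suppress=True)
c=shot('top'); hsv=cv2.cvtColor(c['img'],cv2.COLOR_RGB2HSV)
s=shot('scene'); hs2=cv2.cvtColor(s['img'],cv2.COLOR_RGB2HSV)
def blob(h,lo,hi,box):
    m=cv2.inRange(h,np.array(lo),np.array(hi)); z=np.zeros_like(m); x0,y0,x1,y1=box; z[y0:y1,x0:x1]=m[y0:y1,x0:x1]; return z
def rep(name,c,h,lo,hi,box):
    m=blob(h,lo,hi,box); vu=np.argwhere(m>0)[:,::-1]
    P,z=dep(c,vu); P=P[z>0]; vc=vu.mean(0)
    print(name,len(vu),'px',vc,'bbox',vu.min(0),vu.max(0),'med',np.median(P,0),'p5',np.percentile(P,5,0),'p95',np.percentile(P,95,0)); return vu,P
rep('green',c,hsv,(50,120,60),(75,255,255),(255,225,300,270))
vu,P=rep('mat',c,hsv,(5,150,150),(18,255,255),(155,255,230,325))
r=cv2.minAreaRect(vu.astype(np.float32)); print('mat corners',onz(c,cv2.boxPoints(r),.003), onz(c,vu.mean(0),.003))
vu,P=rep('red',c,hsv,(0,150,100),(4,255,255),(435,235,460,295))
q=onz(c,vu,.117); m=q.mean(0); w,v=np.linalg.eigh(np.cov((q-m)[:,:2].T)); print('lever',m,v[:,1],np.degrees(np.arctan2(v[1,1],v[0,1])),w**.5*12**.5)
rep('black',c,hsv,(0,0,0),(180,255,45),(330,235,368,268))
vu,P=rep('pipe',c,hsv,(0,0,150),(180,40,255),(246,205,400,242))
t=P[P[:,2]>.17]; 
# top line of the pipe: bin along y
for y in np.arange(t[:,1].min(),t[:,1].max(),.04):
    b=t[(t[:,1]>=y)&(t[:,1]<y+.04)]; print('pipe y%.3f n%d x %.4f..%.4f zmax %.4f'%(b[:,1].mean(),len(b),b[:,0].min(),b[:,0].max(),np.percentile(b[:,2],98)))
rep('Sgreen',s,hs2,(50,120,40),(75,255,255),(350,235,385,262))
rep('Sred',s,hs2,(0,150,100),(6,255,255),(170,245,195,275))
for n,u in dict(valve=(447,240),elbow=(475,240),stem=(447,240),el2=(470,200)).items(): print(n,dep(c,[u])[0])
cr=c['img'][190:300,220:500]; cv2.imwrite('pics/c1.png',cv2.resize(cr,None,fx=2.8,fy=2.8,interpolation=2)[:,:,::-1])
cr=s['img'][210:390,120:440]; cv2.imwrite('pics/c2.png',cv2.resize(cr,None,fx=2.5,fy=2.5,interpolation=2)[:,:,::-1])
```

```text
green 493 px [279.0467 250.5619] bbox [267 238] [291 263] med [0.5278 0.1702 0.1092] p5 [0.5067 0.1493 0.0969] p95 [0.5492 0.1914 0.1193]
mat 1813 px [191.5742 288.1142] bbox [166 262] [217 314] med [0.4544 0.3836 0.0025] p5 [ 0.4091  0.3384 -0.0009] p95 [0.4991 0.4285 0.0058]
mat corners [[0.4902 0.4455 0.003 ]
 [0.5153 0.3492 0.003 ]
 [0.4186 0.3216 0.003 ]
 [0.3942 0.417  0.003 ]] [[0.4544 0.3833 0.003 ]]
red 190 px [446.7737 268.1737] bbox [443 254] [450 282] med [ 0.485  -0.181   0.1161] p5 [ 0.4583 -0.1872  0.1122] p95 [ 0.5121 -0.1755  0.119 ]
lever [ 0.4848 -0.1809  0.117 ] [-0.9998  0.0179] 178.97595092848894 [0.0138 0.0596]
black 434 px [347.3157 253.5945] bbox [337 242] [359 265] med [0.5192 0.0259 0.11  ] p5 [0.4995 0.0067 0.0989] p95 [0.5389 0.0451 0.1198]
pipe 3040 px [318.251  228.2049] bbox [246 214] [399 241] med [0.5633 0.0908 0.1943] p5 [ 0.5483 -0.0538  0.0642] p95 [0.5829 0.2214 0.1989]
pipe y-0.052 n329 x 0.5403..0.5755 zmax 0.1997
pipe y-0.013 n339 x 0.5423..0.5777 zmax 0.1999
pipe y0.027 n328 x 0.5457..0.5802 zmax 0.2002
pipe y0.067 n340 x 0.5475..0.5830 zmax 0.1997
pipe y0.107 n330 x 0.5499..0.5856 zmax 0.2000
pipe y0.147 n330 x 0.5550..0.5883 zmax 0.1998
pipe y0.187 n331 x 0.5551..0.5910 zmax 0.1994
pipe y0.218 n181 x 0.5577..0.5924 zmax 0.1998
Sgreen 212 px [365.3538 250.0802] bbox [353 245] [378 255] med [0.5457 0.1673 0.1143] p5 [0.5241 0.1486 0.1059] p95 [0.5532 0.1905 0.122 ]
Sred 94 px [182.8723 260.234 ] bbox [180 252] [186 268] med [ 0.4897 -0.1805  0.1185] p5 [ 0.4627 -0.1852  0.1166] p95 [ 0.5118 -0.1759  0.1204]
valve [[ 0.5443 -0.1847  0.1152]]
elbow [[ 0.5492 -0.2586  0.0689]]
stem [[ 0.5443 -0.1847  0.1152]]
el2 [[ 0.6433 -0.2591  0.0489]]
```

```bash
ls pics
```

```text
c1.png
c2.png
scene0.png
top0.png
wrist0.png
```

View pics/c1.png

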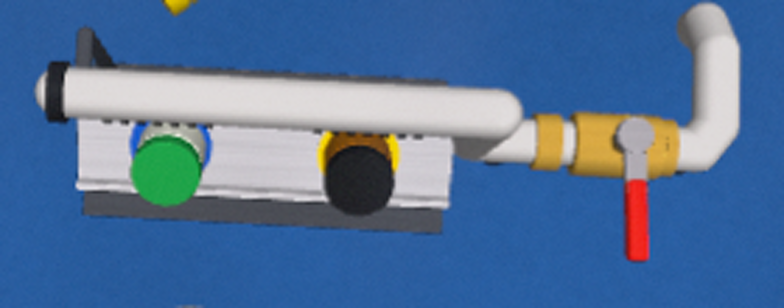

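View pics/c2.png

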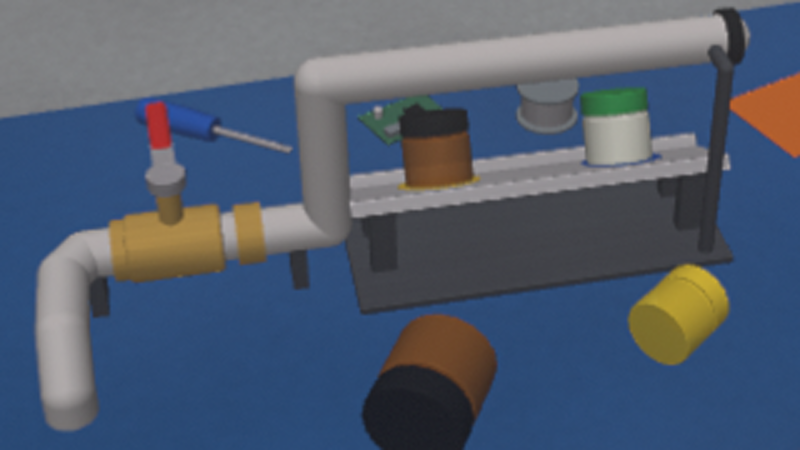

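```bash
cat >> h.py <<'E'
from scipy.linalg import expm, logm
PSI=np.radians(-3.6)
def frame(lean,az_cam):
    """tool R: x points down, leaning 'lean' rad so that approach tips along rack +x; camera side (tool up) azimuth"""
    pass
def bayR(psi=PSI,lean=30):
    # bay axes: x up the slope, y left, z normal
    a=np.radians(lean); h=np.array([np.cos(psi),np.sin(psi),0]); y=np.array([-np.sin(psi),np.cos(psi),0]); k=np.array([0,0,1.])
    z=-np.sin(a)*h+np.cos(a)*k; x=np.cos(a)*h+np.sin(a)*k
    return np.c_[x,y,z]
def toolR(B,flip):
    # tool x = -z_bay; tool y = +-y_bay
    x=-B[:,2]; y=B[:,1]*flip; return np.c_[x,y,np.cross(x,y)]
def go(Rt,pt,n=None,T0=None):
    T0=tcp() if T0 is None else T0
    T=np.eye(4); T[:3,:3]=Rt; T[:3,3]=pt
    D=np.linalg.inv(T0)@T; L=np.real(logm(D)); 
    w=np.degrees(np.linalg.norm(R.from_matrix(D[:3,:3]).as_rotvec())); d=np.linalg.norm(D[:3,3])
    if n is None: n=int(max(np.ceil(w/9.5),np.ceil(d/.045),1))
    S=expm(L/n); print('n=%d dist %.4f ang %.2f row:'%(n,d,w),np.round(S[:3,3],4).tolist(),np.round(np.degrees(R.from_matrix(S[:3,:3]).as_rotvec()),2).tolist())
    return T
E
python3 - <<'E'
from h import *
np.set_printoptions(precision=4,suppress=True)
c=shot('wrist'); print(tcp()); print(c['hand_eye'])
B=bayR(); 
for f in(1,-1):
    Rt=toolR(B,f); print('cam offset world',Rt@np.array(c['hand_eye'])[:3,3])
T1=go(toolR(bayR(lean=0),1),[.35,-.2,.33]); 
T1=go(toolR(bayR(lean=0),-1),[.35,-.2,.33]);
E
```

```text
[[-0.0001  0.3966 -0.918   0.228 ]
 [ 0.0006 -0.918  -0.3966 -0.5276]
 [-1.     -0.0006 -0.0001  0.2216]
 [ 0.      0.      0.      1.    ]]
[[-0.0006 -0.2724  0.9622 -0.1516]
 [ 1.      0.0001  0.0006 -0.0005]
 [-0.0002  0.9622  0.2724 -0.0698]
 [ 0.      0.      0.      1.    ]]
cam offset world [-0.136   0.0081  0.0964]
cam offset world [-0.0153  0.0014  0.1662]
n=17 dist 0.3660 ang 153.03 row: [-0.0064, 0.0123, -0.0254] [-9.0, -0.0, 0.0]
n=9 dist 0.3660 ang 26.97 row: [-0.012, -0.0333, -0.0207] [3.0, 0.0, 0.0]
```

Run:
```python
from h import *
T=tcp(); T1=go(T[:3,:3],[.36,0.05,.33])
T2=go(toolR(bayR(lean=0),1),T1[:3,3],T0=T1)
Bc=np.array([.5535,.097,.06]); B=bayR()
go(toolR(B,1),Bc+.2*B[:,2]-.0*B[:,0],T0=T2)
```

```text
n=14 dist 0.6024 ang 0.00 row: [-0.0077, -0.0341, -0.025] [-0.0, 0.0, -0.0]
n=17 dist 0.0000 ang 153.03 row: [0.0, 0.0, 0.0] [-9.0, -0.0, 0.0]
n=4 dist 0.1449 ang 30.00 row: [0.0284, 0.0148, 0.0176] [0.0, -7.5, 0.0]
```

Call:
drive_tool(
  increments=[
    [-0.011,-0.0477,-0.035,0,0,0,1],
    [-0.011,-0.0477,-0.035,0,0,0,1],
    [-0.011,-0.0477,-0.035,0,0,0,1],
    [-0.011,-0.0477,-0.035,0,0,0,1],
    [-0.011,-0.0477,-0.035,0,0,0,1],
    [-0.011,-0.0477,-0.035,0,0,0,1],
    [-0.011,-0.0477,-0.035,0,0,0,1],
    [-0.011,-0.0477,-0.035,0,0,0,1],
    [-0.011,-0.0477,-0.035,0,0,0,1],
    [-0.011,-0.0477,-0.035,0,0,0,1],
  ],
)

```text
time_s: 1.55
eef_pos: [0.3602, 0.0508, 0.3327]
eef_rot: [0.143, 0.693, 0.143, -0.692]
wrist_force: [0.6, -0.5, 0.7]
opening: 1.001
```

Call:
drive_tool(
  increments=[
    [0,0,0,-9,0,0,1],
    [0,0,0,-9,0,0,1],
    [0,0,0,-9,0,0,1],
    [0,0,0,-9,0,0,1],
    [0,0,0,-9,0,0,1],
    [0,0,0,-9,0,0,1],
    [0,0,0,-9,0,0,1],
    [0,0,0,-9,0,0,1],
    [0,0,0,-9,0,0,1],
  ],
)

```text
time_s: 2.68
eef_pos: [0.3601, 0.0489, 0.3319]
eef_rot: [0.56, 0.432, 0.56, -0.432]
wrist_force: [-0.7, -0.3, -0.0]
opening: 0.997
```

Call:
drive_tool(
  increments=[
    [0,0,0,-9,0,0,1],
    [0,0,0,-9,0,0,1],
    [0,0,0,-9,0,0,1],
    [0,0,0,-9,0,0,1],
    [0,0,0,-9,0,0,1],
    [0,0,0,-9,0,0,1],
    [0,0,0,-9,0,0,1],
    [0,0,0,-9,0,0,1],
  ],
)

```text
time_s: 3.68
eef_pos: [0.3601, 0.0489, 0.3319]
eef_rot: [0.707, 0.021, 0.707, -0.021]
wrist_force: [-0.1, 0.4, -0.3]
opening: 1.0
```

Run:
```python
from h import *
np.set_printoptions(precision=4,suppress=True)
print(tcp(),ctrl.get_obs()['q'],ctrl.get_obs()['time_s'])
Bc=np.array([.5535,.097,.06]); B=bayR()
go(toolR(B,1),Bc+.2*B[:,2]-.0*B[:,0])
```

```text
[[ 0.0002  0.0582  0.9983  0.3601]
 [-0.      0.9983 -0.0582  0.0489]
 [-1.      0.      0.0002  0.3319]
 [ 0.      0.      0.      1.    ]] [-0.1953 -0.4107  1.9223  0.      1.6297 -1.7078] 3.675
n=4 dist 0.1465 ang 29.99 row: [0.0289, 0.015, 0.0175] [0.06, -7.5, -0.02]
```

Call:
drive_tool(
  increments=[
    [0.0289,0.015,0.0175,0,-7.5,0,1],
    [0.0289,0.015,0.0175,0,-7.5,0,1],
    [0.0289,0.015,0.0175,0,-7.5,0,1],
    [0.0289,0.015,0.0175,0,-7.5,0,1],
    [0,0,0,0,0,0,1],
  ],
)

```text
time_s: 4.3
eef_pos: [0.4517, 0.1039, 0.2301]
eef_rot: [0.864, 0.015, 0.502, -0.027]
wrist_force: [-0.5, -0.7, -0.1]
opening: 1.0
```

Run:
```python
from h import *
np.set_printoptions(precision=4,suppress=True)
print(tcp(),ctrl.get_obs()['q'],ctrl.get_obs()['time_s'])
c=shot('wrist','w1.png')
```

```text
[[ 0.4943  0.0613  0.8672  0.4517]
 [-0.0306  0.9981 -0.0531  0.1039]
 [-0.8688 -0.0003  0.4952  0.2301]
 [ 0.      0.      0.      1.    ]] [-0.0133 -0.4697  2.2462 -0.0321  0.8478 -1.508 ] 4.3
```

View pics/w1.png

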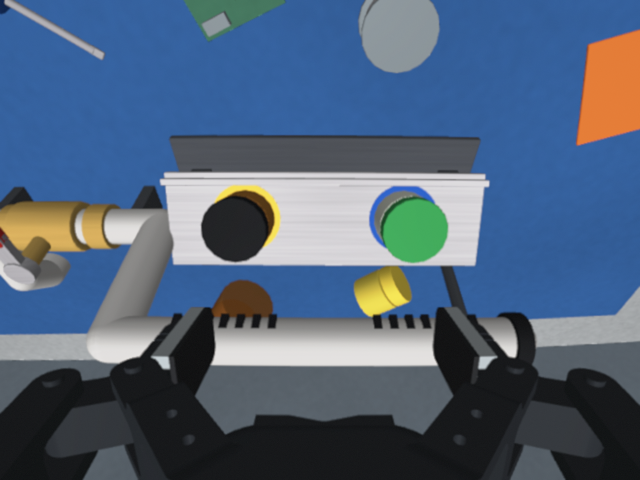

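Wrist view shows the black lid at about (236,229), the green lid at (415,229), both pad rings partly visible, and the lip line at row ~178. I'll fit the plane and circles.

```bash
cat > meas.py <<'E'
from h import *
from scipy.optimize import least_squares
np.set_printoptions(precision=4,suppress=True)
def plane_pts(c,uv,n,d):
    o,r=ray(c,uv); t=(d-o@n)/(r@n); return o+r*t[:,None]
def circfit(Q,r=None):
    if r is None:
        f=lambda p:np.hypot(Q[:,0]-p[0],Q[:,1]-p[1])-p[2]; p0=[*Q.mean(0),.03]
    else:
        f=lambda p:np.hypot(Q[:,0]-p[0],Q[:,1]-p[1])-r; p0=Q.mean(0)
    s=least_squares(f,p0,loss='soft_l1',f_scale=.0005); return s.x,np.abs(f(s.x)).mean()
def mask(c,lo,hi,box):
    h=cv2.cvtColor(c['img'],cv2.COLOR_RGB2HSV)
    m=cv2.inRange(h,np.array(lo),np.array(hi)); z=np.zeros_like(m); x0,y0,x1,y1=box; z[y0:y1,x0:x1]=m[y0:y1,x0:x1]
    n,l,st,_=cv2.connectedComponentsWithStats(z); k=1+np.argmax(st[1:,4]); return (l==k).astype(np.uint8)*255
def hull(m):
    cs,_=cv2.findContours(m,cv2.RETR_EXTERNAL,cv2.CHAIN_APPROX_NONE); return max(cs,key=len)[:,0].astype(float)
def slope(c,box,lo=(0,0,140),hi=(180,40,255)):
    m=mask(c,lo,hi,box); vu=np.argwhere(m>0)[:,::-1]; P,z=dep(c,vu); P=P[z>0]
    for i in range(5):
        ctr=np.median(P,0); u,s,v=np.linalg.svd(P-P.mean(0),full_matrices=False); n=v[2]*np.sign(v[2,2]); e=(P-P.mean(0))@n; P=P[np.abs(e)<max(.0015,2*np.std(e))]
    return n,P.mean(0)@n,P
E
python3 - <<'E'
from meas import *
c=shot('wrist')
n,d,P=slope(c,(175,188,475,262)); print('n',n,'lean',np.degrees(np.arccos(n[2])),'psi',np.degrees(np.arctan2(-n[1],-n[0])),len(P),P.min(0),P.max(0))
psi=np.arctan2(-n[1],-n[0])
B=bayR(psi, np.degrees(np.arccos(n[2])))
def L(Q): return Q@B   # bay coords
for nm,lo,hi,box,hh in (('green',(50,120,40),(75,255,255),(375,190,455,268),.056),('black',(0,0,0),(180,255,50),(195,185,275,268),.056)):
    m=mask(c,lo,hi,box); q=L(plane_pts(c,hull(m),n,d+hh)); p,e=circfit(q[:,:2]); p2,e2=circfit(q[:,:2],.027); w=B@np.array([p[0],p[1],d]); print(nm,'free',p,e,'fixed',p2,e2,'underside ctr',w)
for nm,lo,hi,box in (('yellow',(20,120,120),(35,255,255),(195,180,290,262)),('blue',(105,170,120),(125,255,255),(365,182,440,262))):
    m=mask(c,lo,hi,box); q=hull(m)
    h=cv2.convexHull(q.astype(np.float32))[:,0]; Q=L(plane_pts(c,h,n,d))
    # keep pts not touching the jar: on the outer arc
    p,e=circfit(Q[:,:2],.033)
    r=np.hypot(*(Q[:,:2]-p).T); 
    print(nm,p,e,len(Q),np.round(r*1000,1)[:40]); print(B@np.array([p[0],p[1],d]), h.min(0),h.max(0))
# lip / corners
print('pipe')
m=mask(c,(0,0,150),(180,40,255),(215,300,430,370)); vu=np.argwhere(m>0)[:,::-1]; PP,z=dep(c,vu); q=L(PP[z>0]); print(np.percentile(q,[2,50,98],axis=0)-[0,0,d])
E
```

```text
n [-0.4971  0.0337  0.8671] lean 29.88068018558208 psi -3.879200535165472 12579 [ 0.5171 -0.0517  0.0449] [0.5977 0.2449 0.0833]
green free [0.4973 0.208  0.0262] 0.0004659750861179771 fixed [0.4973 0.208 ] 0.0007930810738987065 underside ctr [0.5525 0.1711 0.0589]
black free [0.497  0.0637 0.0263] 0.0005951833643730993 fixed [0.497  0.0638] 0.000886126335768486 underside ctr [0.5425 0.0271 0.0587]
yellow [0.4995 0.0605] 0.000499881126515455 25 [33.1 33.3 33.1 33.1 33.1 33.  32.9 33.  32.9 32.8 32.6 32.6 32.6 32.2
 32.1 31.9 30.9 31.7 32.2 32.3 32.4 32.3 32.6 32.6 32.5]
[0.5445 0.0237 0.06  ] [216. 183.] [280. 243.]
blue [0.4998 0.2121] 0.0007757272500962365 19 [32.4 32.3 32.2 31.8 31.6 31.1 31.1 31.4 31.7 31.8 32.3 32.4 33.  33.1
 33.1 33.1 33.  33.2 33.2]
[0.555  0.175  0.0601] [371. 185.] [432. 243.]
pipe
[[0.5616 0.0588 0.1047]
 [0.5718 0.1339 0.1105]
 [0.5893 0.2094 0.113 ]]
```

```bash
sed -i 's/^PSI=.*/PSI=np.radians(-3.8)/' h.py
cat >> h.py <<'E'
B=bayR(); RT=toolR(B,1)
PL=np.array([.5551,.1743,.060]); PR=np.array([.5449,.0246,.060])
E
python3 - <<'E'
from h import *
W=np.array([.5526,.1713,.0595])
T=go(RT,W+.16*B[:,2]); T=go(RT,W+.026*B[:,2],T0=T)
E
```

```text
n=2 dist 0.0840 ang 0.23 row: [0.019, 0.0373, -0.0027] [0.09, -0.06, -0.04]
n=3 dist 0.1340 ang 0.00 row: [0.0447, -0.0, -0.0] [-0.0, 0.0, 0.0]
```

Call:
drive_tool(
  increments=[
    [0.0095,0.01865,-0.0013,0.05,-0.03,-0.02,1],
    [0.0095,0.01865,-0.0013,0.05,-0.03,-0.02,1],
    [0.0095,0.01865,-0.0013,0.05,-0.03,-0.02,1],
    [0.0095,0.01865,-0.0013,0.05,-0.03,-0.02,1],
    [0.025,0,0,0,0,0,1],
    [0.025,0,0,0,0,0,1],
    [0.025,0,0,0,0,0,1],
    [0,0,0,0,0,0,1],
  ],
)

```text
time_s: 5.4
eef_pos: [0.5116, 0.1729, 0.1326]
eef_rot: [0.865, 0.017, 0.5, -0.03]
wrist_force: [-0.6, -0.3, 0.9]
opening: 1.003
```

Run:
```python
from h import *
W=np.array([.5526,.1713,.0595])
shot('wrist','w2.png'); shot('scene','s2.png')
T=go(RT,W+.026*B[:,2])
```

```text
n=2 dist 0.0592 ang 0.19 row: [0.0296, 0.0003, -0.001] [-0.06, 0.07, 0.02]
```

View pics/w2.png

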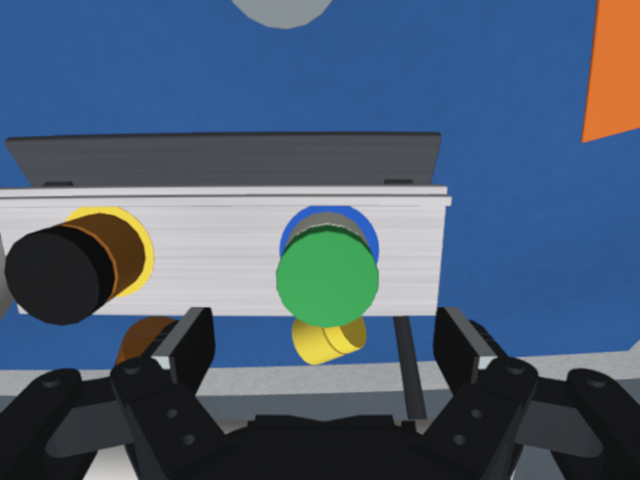

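View pics/s2.png

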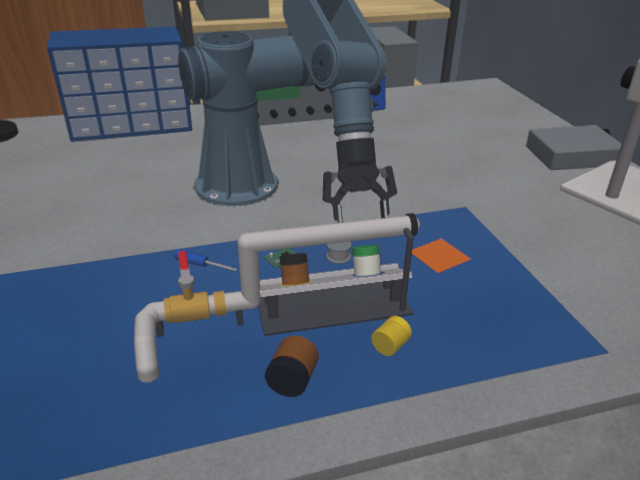

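The gripper (jaw centre column ~324) is centred on the green lid (327,275). I'll descend and close.

Call:
drive_tool(
  increments=[
    [0.0198,0.0002,-0.0007,-0.04,0.05,0.01,1],
    [0.0198,0.0002,-0.0007,-0.04,0.05,0.01,1],
    [0.0196,0.0002,-0.0007,-0.04,0.05,0.01,1],
    [0,0,0,0,0,0,1],
    [0,0,0,0,0,0,-1],
    [0,0,0,0,0,0,-1],
    [0,0,0,0,0,0,-1],
    [0,0,0,0,0,0,-1],
    [0,0,0,0,0,0,-1],
  ],
)

```text
time_s: 6.62
eef_pos: [0.539, 0.1729, 0.0824]
eef_rot: [0.866, 0.016, 0.499, -0.028]
wrist_force: [-8.9, -2.7, 10.3]
opening: 0.613
```

Run:
```python
from h import *
o=ctrl.get_obs(); print(o['opening'],o['wrist_force'],o['eef_pos'])
M=np.array([.4546,.3834,.003])
T0=tcp(); T1=T0.copy(); 
T1=go(RT,T0[:3,3]+.16*B[:,2])
RM=toolR(bayR(psi=np.radians(15),lean=0),1)
T2=go(RM,M+[0,0,.17],T0=T1)
T3=go(RM,M+[0,0,.026],T0=T2)
shot('wrist','w3.png')
```

```text
0.6125980483623188 [-8.8830615  -2.67192645 10.29149307] [0.53901092 0.17293486 0.08238321]
n=4 dist 0.1600 ang 0.11 row: [-0.04, 0.0, 0.0] [0.02, 0.02, -0.01]
n=5 dist 0.2107 ang 35.29 row: [0.0092, 0.0414, -0.0011] [-3.67, 5.95, 0.98]
n=4 dist 0.1440 ang 0.00 row: [0.036, 0.0, 0.0] [-0.0, 0.0, 0.0]
```

View pics/w3.png

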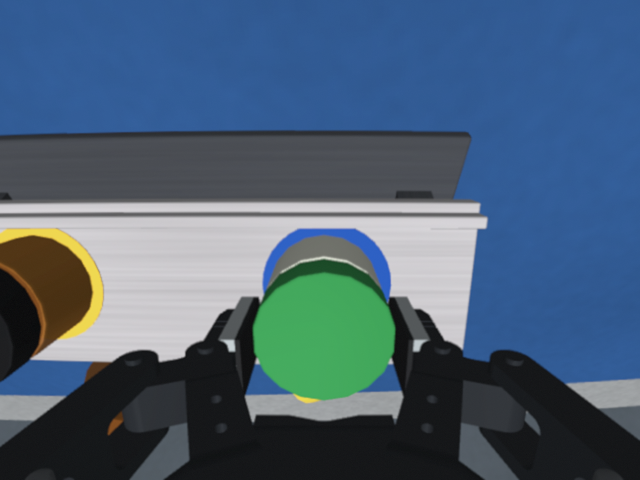

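Gripped (opening 0.61 ≈ 52 mm). Lifting along the jar axis.

Run:
```python
from h import *
print(B.T@(tcp()[:3,3]-PL), B.T@(np.array([.5526,.1713,.0595])-PL))
```

```text
[-0.00262129 -0.00238408  0.0273687 ] [-0.00223812 -0.00315909  0.00071483]
```

Call:
drive_tool(
  increments=[
    [-0.01,0,0,0,0,0,-1],
    [-0.025,0,0,0,0,0,-1],
    [-0.035,0,0,0,0,0,-1],
    [-0.035,0,0,0,0,0,-1],
    [-0.035,0,0,0,0,0,-1],
    [-0.02,0,0,0,0,0,-1],
    [0,0,0,0,0,0,-1],
  ],
)

```text
time_s: 7.55
eef_pos: [0.4591, 0.1785, 0.2213]
eef_rot: [0.866, 0.017, 0.498, -0.028]
wrist_force: [-0.2, -1.1, -2.4]
opening: 0.605
```

Run:
```python
from h import *
o=ctrl.get_obs(); print(o['opening'],o['wrist_force'],o['eef_pos'])
shot('wrist','w4.png')
M=np.array([.4546,.3834,.003])
RM=toolR(bayR(psi=np.radians(15),lean=0),1)
T2=go(RM,M+[0,0,.17],n=6)
T3=go(RM,M+[0,0,.026],T0=T2)
```

```text
0.6045522844989452 [-0.15285295 -1.05610715 -2.39355893] [0.45914523 0.17851022 0.22131769]
n=6 dist 0.2105 ang 35.30 row: [0.0076, 0.0345, -0.0006] [-3.05, 4.97, 0.81]
n=4 dist 0.1440 ang 0.00 row: [0.036, 0.0, 0.0] [-0.0, 0.0, 0.0]
```

View pics/w4.png

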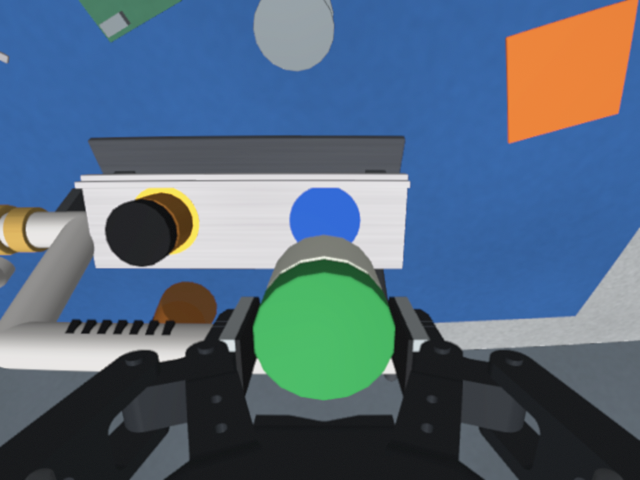

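The jar is held straight and the blue pad is clear at (325,218). I'll measure the full pad circle, then go to the mat.

Run:
```python
from meas import *
from h import B
c=shot('wrist')
n=B[:,2]
n2,d2,P=slope(c,(95,190,400,262)); print(n2,np.degrees(np.arccos(n2[2])),np.degrees(np.arctan2(-n2[1],-n2[0])), d2, P.mean(0)@n, PL@n)
m=mask(c,(105,170,120),(122,255,255),(285,182,365,234)); h=cv2.convexHull(hull(m).astype(np.float32))[:,0]; h=h[h[:,1]<230]
Q=plane_pts(c,h,n,PL@n)@B; p,e=circfit(Q[:,:2],.033); pf,ef=circfit(Q[:,:2]); print(p,e,pf,ef,B@np.array([*p,PL@n]),PL)
```

```text
[-0.4974  0.0347  0.8668] 29.906281661889015 -3.9900445636580013 -0.21792327774783526 -0.21896368746529526 -0.21920250287753215
[0.5003 0.2104] 0.0005481130964700589 [0.4986 0.2104 0.0318] 5.306064193185781e-05 [0.5556 0.174  0.0603] [0.5551 0.1743 0.06  ]
```

Call:
drive_tool(
  increments=[
    [0.0076,0.0345,-0.0006,-3.05,4.97,0.81,-1],
    [0.0076,0.0345,-0.0006,-3.05,4.97,0.81,-1],
    [0.0076,0.0345,-0.0006,-3.05,4.97,0.81,-1],
    [0.0076,0.0345,-0.0006,-3.05,4.97,0.81,-1],
    [0.0076,0.0345,-0.0006,-3.05,4.97,0.81,-1],
    [0.0076,0.0345,-0.0006,-3.05,4.97,0.81,-1],
    [0,0,0,0,0,0,-1],
  ],
)

```text
time_s: 8.52
eef_pos: [0.4541, 0.3839, 0.1685]
eef_rot: [0.698, -0.093, 0.704, 0.092]
wrist_force: [0.3, -1.3, -2.1]
opening: 0.608
```

Run:
```python
from h import *
M=np.array([.4546,.3834,.003])
RM=toolR(bayR(psi=np.radians(15),lean=0),1)
print(ctrl.get_obs()['eef_pos'])
T2=go(RM,M+[0,0,.040],n=5)
```

```text
[0.45413871 0.38385468 0.1685165 ]
n=5 dist 0.1255 ang 0.43 row: [0.0251, -0.0001, 0.0002] [0.01, -0.08, 0.01]
```

Call:
drive_tool(
  increments=[
    [0.0251,0,0.0002,0,-0.08,0,-1],
    [0.0251,0,0.0002,0,-0.08,0,-1],
    [0.0251,0,0.0002,0,-0.08,0,-1],
    [0.0251,0,0.0002,0,-0.08,0,-1],
    [0.0251,0,0.0002,0,-0.08,0,-1],
    [0.007,0,0,0,0,0,-1],
    [0,0,0,0,0,0,-1],
    [0,0,0,0,0,0,-1],
  ],
)

```text
time_s: 9.52
eef_pos: [0.4565, 0.3835, 0.0408]
eef_rot: [0.703, -0.092, 0.699, 0.092]
wrist_force: [-0.5, 0.7, -1.5]
opening: 0.606
```

Call:
drive_tool(
  increments=[
    [0.005,0,0,0,0,0,-1],
    [0,0,0,0,0,0,-1],
  ],
)

```text
time_s: 9.78
eef_pos: [0.4555, 0.3832, 0.0347]
eef_rot: [0.703, -0.092, 0.699, 0.092]
wrist_force: [0.5, 0.6, -1.7]
opening: 0.606
```

Run:
```python
from h import *
RM=toolR(bayR(psi=np.radians(15),lean=0),1)
M=np.array([.4546,.3834,.003]); print(tcp())
T2=go(RM,M+[0,0,.027],n=1)
shot('wrist','w5.png'); shot('scene','s5.png')
```

```text
[[ 4.73407821e-03 -2.58679687e-01  9.65951556e-01  4.55541984e-01]
 [ 8.93106214e-04  9.65963089e-01  2.58678399e-01  3.83237806e-01]
 [-9.99988395e-01 -3.61906434e-04  4.80397324e-03  3.47053493e-02]
 [ 0.00000000e+00  0.00000000e+00  0.00000000e+00  1.00000000e+00]]
n=1 dist 0.0048 ang 0.28 row: [0.0047, 0.0004, -0.0009] [-0.01, 0.28, 0.02]
```

View pics/s5.png

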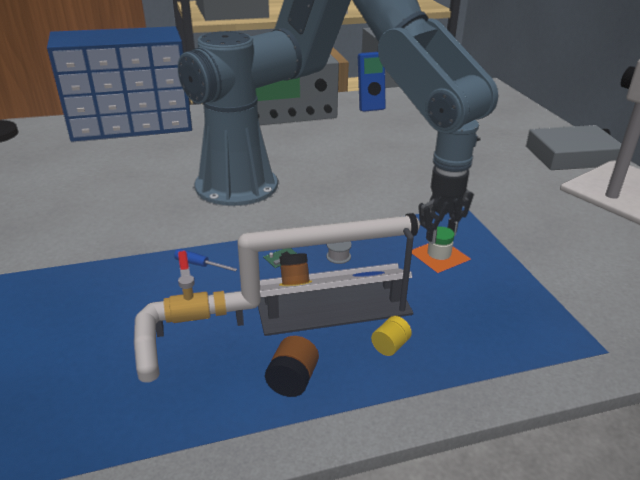

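View pics/w5.png

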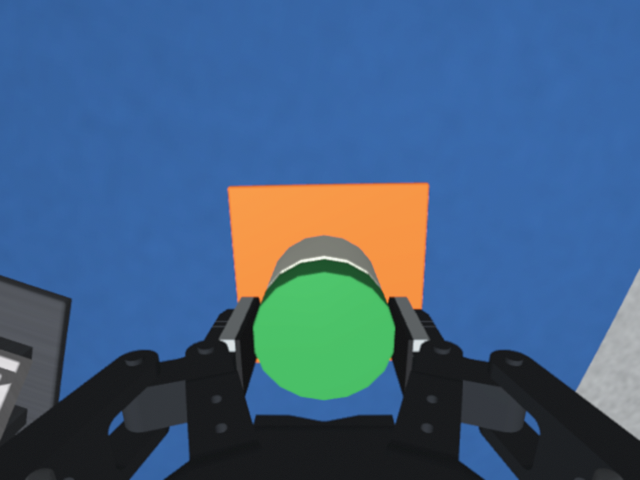

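Jar is centred over the mat (both pictures), still slightly above it. Lowering in small steps.

Call:
drive_tool(
  increments=[
    [0.003,0.0004,-0.0009,0,0.28,0,-1],
    [0.001,0,0,0,0,0,-1],
    [0.001,0,0,0,0,0,-1],
    [0,0,0,0,0,0,-1],
  ],
)

```text
time_s: 10.38
eef_pos: [0.4547, 0.3834, 0.0297]
eef_rot: [0.701, -0.092, 0.701, 0.092]
wrist_force: [-0.8, -0.2, 0.5]
opening: 0.609
```

Call:
drive_tool(
  increments=[
    [0.001,0,0,0,0,0,-1],
    [0,0,0,0,0,0,-1],
  ],
)

```text
time_s: 10.62
eef_pos: [0.4547, 0.3835, 0.0297]
eef_rot: [0.701, -0.092, 0.701, 0.092]
wrist_force: [-3.8, -2.8, 7.1]
opening: 0.607
```

Landed (7 N). Release and rise.

Call:
drive_tool(
  increments=[
    [0,0,0,0,0,0,0.4],
    [0,0,0,0,0,0,1],
    [0,0,0,0,0,0,1],
    [0,0,0,0,0,0,1],
    [-0.02,0,0,0,0,0,1],
    [-0.03,0,0,0,0,0,1],
    [-0.03,0,0,0,0,0,1],
    [-0.03,0,0,0,0,0,1],
    [-0.03,0,0,0,0,0,1],
    [0,0,0,0,0,0,1],
  ],
)

```text
time_s: 11.88
eef_pos: [0.4567, 0.3847, 0.1732]
eef_rot: [0.704, -0.091, 0.699, 0.093]
wrist_force: [0.9, -1.1, -0.5]
opening: 1.001
```

Run:
```python
from meas import *
c=shot('wrist','w6.png')
m=mask(c,(50,120,40),(75,255,255),(100,100,600,470)); q=plane_pts(c,hull(m),np.array([0,0,1.]),.059); p,e=circfit(q[:,:2]); print('white jar on mat',p,e)
m=mask(c,(5,150,150),(18,255,255),(0,0,640,480)); print('mat ctr n/a', cv2.boundingRect(m))
# amber approach
A=np.array([.5426,.0272,.0595])
print(B.T@(A-PR))
T=go(RT,A+.17*B[:,2]); T=go(RT,A+.085*B[:,2],T0=T); go(RT,A+.0267*B[:,2],T0=T)
```

```text
white jar on mat [0.4551 0.384  0.0258] 0.000347774869848594
mat ctr n/a (267, 163, 116, 112)
[-0.0024  0.0024  0.0008]
n=8 dist 0.3530 ang 35.11 row: [-0.0049, -0.0439, -0.004] [2.29, -3.69, -0.62]
n=2 dist 0.0850 ang 0.00 row: [0.0425, -0.0, -0.0] [-0.0, 0.0, 0.0]
n=2 dist 0.0583 ang 0.00 row: [0.0292, -0.0, -0.0] [-0.0, 0.0, 0.0]
```

View pics/w6.png

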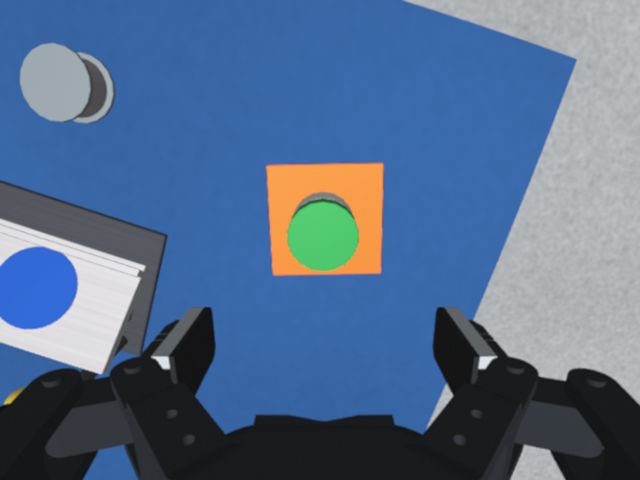

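White jar stands centred on the mat (323,235). On to the amber jar.

Call:
drive_tool(
  increments=[
    [-0.0049,-0.0439,-0.004,2.29,-3.69,-0.62,1],
    [-0.0049,-0.0439,-0.004,2.29,-3.69,-0.62,1],
    [-0.0049,-0.0439,-0.004,2.29,-3.69,-0.62,1],
    [-0.0049,-0.0439,-0.004,2.29,-3.69,-0.62,1],
    [-0.0049,-0.0439,-0.004,2.29,-3.69,-0.62,1],
    [-0.0049,-0.0439,-0.004,2.29,-3.69,-0.62,1],
    [-0.0049,-0.0439,-0.004,2.29,-3.69,-0.62,1],
    [-0.0049,-0.0439,-0.004,2.29,-3.69,-0.62,1],
    [0,0,0,0,0,0,1],
  ],
)

```text
time_s: 13.05
eef_pos: [0.4552, 0.0298, 0.2033]
eef_rot: [0.864, 0.017, 0.502, -0.032]
wrist_force: [-0.2, 0.1, 0.1]
opening: 0.998
```

Run:
```python
from meas import *
from h import B
print(ctrl.get_obs()['eef_pos'])
c=shot('wrist','w7.png')
m=mask(c,(0,0,0),(180,255,50),(270,180,385,300)); print(cv2.boundingRect(m)); q=plane_pts(c,hull(m),B[:,2],PR@B[:,2]+.056)@B; p,e=circfit(q[:,:2]); print('amber vs PR',p[:2]-(PR@B)[:2],p[2],e)
A=np.array([.5426,.0272,.0595])
T=go(RT,A+.085*B[:,2]); go(RT,A+.0267*B[:,2],T0=T)
```

```text
[0.4552 0.0298 0.2033]
(291, 209, 70, 71)
amber vs PR [-0.003   0.0008] 0.02603399905541134 0.0005846128783543712
n=2 dist 0.0834 ang 0.34 row: [0.0417, 0.001, 0.0016] [-0.08, -0.12, 0.09]
n=2 dist 0.0583 ang 0.00 row: [0.0292, -0.0, -0.0] [-0.0, 0.0, 0.0]
```

View pics/w7.png

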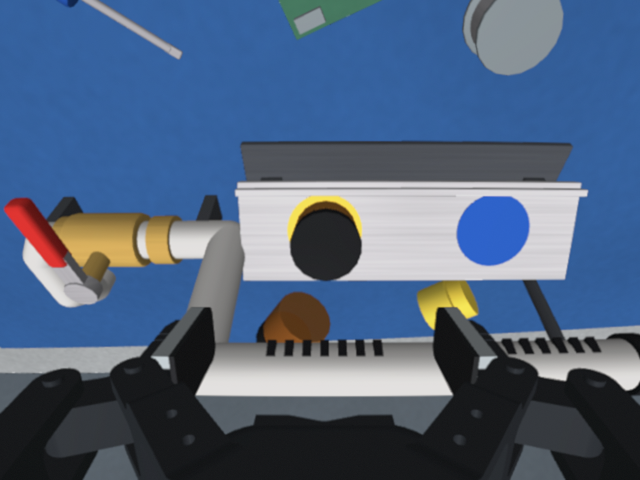

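Black lid is centred at (325,245) between the jaws. Descend and grip.

Call:
drive_tool(
  increments=[
    [0.0278,0.0003,0.001,-0.05,-0.08,0.06,1],
    [0.0278,0.0003,0.001,-0.05,-0.08,0.06,1],
    [0.0278,0.0003,0.001,-0.05,-0.08,0.06,1],
    [0.0195,0,0,0,0,0,1],
    [0.0195,0,0,0,0,0,1],
    [0.0195,0,0,0,0,0,1],
    [0,0,0,0,0,0,1],
  ],
)

```text
time_s: 13.98
eef_pos: [0.5292, 0.0305, 0.0809]
eef_rot: [0.865, 0.015, 0.502, -0.026]
wrist_force: [-0.2, 0.8, -0.7]
opening: 1.001
```

Run:
```python
from h import *
print(B.T@(tcp()[:3,3]-PR))
A=PR+B@np.array([-.0027,.0016,.0005])
go(RT,A+.0267*B[:,2])
```

```text
[-0.00351027  0.00488654  0.02610833]
n=1 dist 0.0036 ang 0.46 row: [-0.0011, -0.0033, 0.0008] [0.32, -0.23, -0.23]
```

Call:
drive_tool(
  increments=[
    [-0.001,-0.003,0.0008,0.3,-0.2,-0.2,1],
    [0,0,0,0,0,0,1],
    [0,0,0,0,0,0,-1],
    [0,0,0,0,0,0,-1],
    [0,0,0,0,0,0,-1],
    [0,0,0,0,0,0,-1],
    [0,0,0,0,0,0,-1],
  ],
)

```text
time_s: 14.85
eef_pos: [0.5301, 0.0256, 0.0853]
eef_rot: [0.867, 0.017, 0.498, -0.03]
wrist_force: [-10.5, -0.1, 14.1]
opening: 0.61
```

Run:
```python
from h import *
print(B.T@(tcp()[:3,3]-PR)); print(B.T@ctrl.get_obs()['wrist_force'])
shot('wrist','w8.png')
go(RT,tcp()[:3,3])
```

```text
[-2.41295154e-04 -1.33473949e-05  2.93047784e-02]
[-2.05715554 -0.77334065 17.44331019]
n=1 dist 0.0000 ang 0.32 row: [0.0, -0.0, -0.0] [-0.06, 0.29, 0.1]
```

View pics/w8.png

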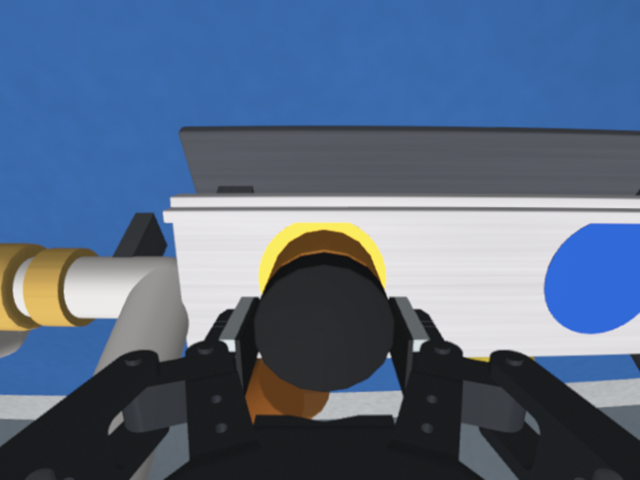

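Call:
drive_tool(
  increments=[
    [-0.01,0,0,0,0,0,-1],
    [-0.025,0,0,0,0,0,-1],
    [-0.035,0,0,0,0,0,-1],
    [-0.035,0,0,0,0,0,-1],
    [-0.035,0,0,0,0,0,-1],
    [0,0,0,0,0,0,-1],
    [0,0,0,0,0,0,-1],
  ],
)

```text
time_s: 15.78
eef_pos: [0.4594, 0.0305, 0.2046]
eef_rot: [0.866, 0.017, 0.498, -0.03]
wrist_force: [-0.9, 0.6, -1.2]
opening: 0.606
```

```bash
cat >> meas.py <<'E'
def held(c,lo,hi,box,hgrip):
    # lid centre in tool coords; lid top lies .056-hgrip behind the TCP
    c=dict(c); c['W']=np.array(c['hand_eye']); m=mask(c,lo,hi,box)
    h=hull(m); h=h[(h[:,0]>262)&(h[:,0]<386)]   # away from the finger edges
    q=plane_pts(c,h,np.array([1.,0,0]),-(.056-hgrip)); p,e=circfit(q[:,1:]); return p,e,cv2.boundingRect(m)
E
python3 - <<'E'
from meas import *
c=shot('wrist','w9.png')
for h in(.0265,.029): print(held(c,(0,0,0),(180,255,50),(253,240,397,400),h))
im=cv2.imread('pics/w4.png')[:,:,::-1]; c2=dict(c); c2['img']=np.ascontiguousarray(im)
for h in(.0265,.029): print('white',held(c2,(50,120,40),(75,255,255),(240,240,410,405),h))
print(tcp()[:3,3], ctrl.get_obs()['wrist_force'])
from h import B
n2,d2,P=slope(c,(270,190,640,262)); print(n2,np.degrees(np.arctan2(-n2[1],-n2[0])))
m=mask(c,(18,120,120),(35,255,255),(270,170,390,250)); print(cv2.boundingRect(m))
for hh,P0 in((m,PR),):
    h=cv2.convexHull(hull(hh).astype(np.float32))[:,0]; h=h[h[:,1]<228]; Q=plane_pts(c,h,B[:,2],P0@B[:,2])@B; print('pad',circfit(Q[:,:2],.033),circfit(Q[:,:2]),(P0@B)[:2])
E
```

```text
(array([ 0.0008, -0.005 ,  0.0267]), np.float64(0.0004736295654768436), (253, 253, 144, 138))
(array([ 0.0008, -0.0037,  0.0273]), np.float64(0.0004832750857692359), (253, 253, 144, 138))
white (array([ 0.0007, -0.0014,  0.0276]), np.float64(0.0005059608092636307), (252, 260, 144, 140))
white (array([ 0.0007, -0.    ,  0.0281]), np.float64(0.0005162423444205794), (252, 260, 144, 140))
[0.4592 0.0306 0.204 ] [ 0.847  -0.2021 -1.171 ]
[-0.4966  0.0336  0.8673] -3.8714456580750802
(286, 190, 74, 52)
pad (array([0.4995, 0.0605]), np.float64(0.0002820846179796125)) (array([0.4985, 0.0604, 0.0322]), np.float64(5.129845451968141e-05)) [0.4994 0.0607]
```

View pics/w9.png

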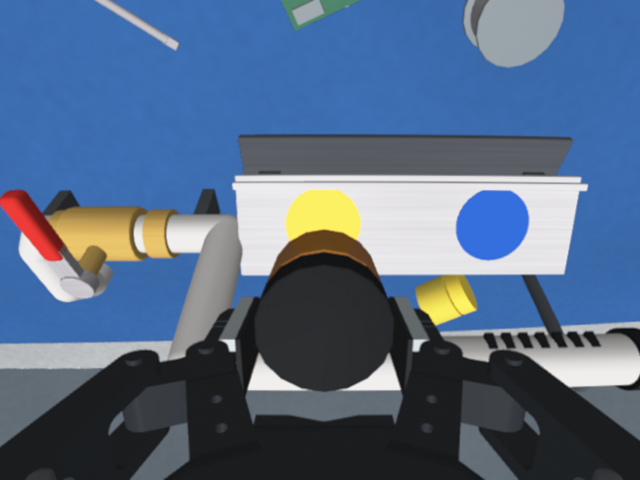

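Held, offset about 3–4 mm downslope in the grip; I'll compensate. Now moving over the blue pad.

Run:
```python
from h import *
t=PL+B@np.array([.0033,-.0007,0])
print(B.T@(tcp()[:3,3]-PL))
T=go(RT,t+.165*B[:,2]); T=go(RT,t+.036*B[:,2],T0=T)
```

```text
[-0.00265427 -0.14973668  0.1677551 ]
n=4 dist 0.1492 ang 0.19 row: [0.0007, 0.0373, 0.0014] [-0.03, 0.03, 0.02]
n=3 dist 0.1290 ang 0.00 row: [0.043, 0.0, -0.0] [-0.0, 0.0, 0.0]
```

Call:
drive_tool(
  increments=[
    [0.0006,0.0298,0.0012,-0.02,0.04,0.02,-1],
    [0.0006,0.0298,0.0012,-0.02,0.04,0.02,-1],
    [0.0006,0.0298,0.0012,-0.02,0.04,0.02,-1],
    [0.0006,0.0298,0.0012,-0.02,0.04,0.02,-1],
    [0.0006,0.0298,0.0012,-0.02,0.04,0.02,-1],
    [0.03,0,0,0,0,0,-1],
    [0.03,0,0,0,0,0,-1],
    [0.03,0,0,0,0,0,-1],
    [0,0,0,0,0,0,-1],
    [0,0,0,0,0,0,-1],
  ],
)

```text
time_s: 17.08
eef_pos: [0.5209, 0.1758, 0.127]
eef_rot: [0.865, 0.016, 0.5, -0.029]
wrist_force: [-0.1, 0.2, -0.9]
opening: 0.606
```

```bash
cat > place.py <<'E'
from meas import *
from h import B
def report(P,off,h,n=None):
    t=P+B@np.array([off[0],off[1],h]); o=ctrl.get_obs()
    print('tcp bay',B.T@(tcp()[:3,3]-P),'F bay',B.T@o['wrist_force'],'open',o['opening'],'t',o['time_s']); go(RT,t,n=n)
E
python3 - <<'E'
from place import *
for i in range(3): camera('top'); print(B.T@(tcp()[:3,3]-PL))
report(PL,(.0033,-.0007),.036)
shot('wrist','w10.png')
E
```

```text
[ 0.0047 -0.0006  0.0757]
[ 0.0052 -0.0005  0.0761]
[ 0.0055 -0.0005  0.0763]
tcp bay [ 0.0055 -0.0005  0.0763] F bay [-0.9497 -0.3718 -1.3122] open 0.6091961438651136 t 17.225
n=1 dist 0.0404 ang 0.14 row: [0.0403, -0.0002, -0.0023] [0.02, 0.14, -0.03]
```

View pics/w10.png

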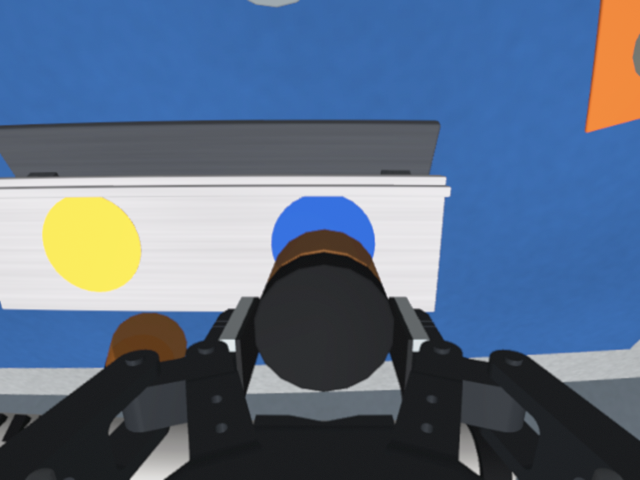

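Call:
drive_tool(
  increments=[
    [0.02,-0.0001,-0.0011,0,0.07,0,-1],
    [0.015,-0.0001,-0.0011,0,0.07,0,-1],
    [0,0,0,0,0,0,-1],
    [0,0,0,0,0,0,-1],
  ],
)

```text
time_s: 17.77
eef_pos: [0.5372, 0.1747, 0.0973]
eef_rot: [0.865, 0.017, 0.5, -0.028]
wrist_force: [-0.1, 0.8, -0.5]
opening: 0.604
```

Run:
```python
from place import *
report(PL,(.0033,-.0007),.033)
```

```text
tcp bay [ 0.0031 -0.0008  0.0412] F bay [-0.4033  0.8043 -0.3532] open 0.6044915729957017 t 17.775
n=1 dist 0.0082 ang 0.04 row: [0.0082, 0.0001, 0.0002] [0.02, -0.03, -0.02]
```

Call:
drive_tool(
  increments=[
    [0.004,0,0,0,0,0,-1],
    [0.004,0,0,0,0,0,-1],
    [0.002,0,0,0,0,0,-1],
    [0,0,0,0,0,0,-1],
    [0,0,0,0,0,0,-1],
  ],
)

```text
time_s: 18.4
eef_pos: [0.5419, 0.1742, 0.0876]
eef_rot: [0.865, 0.016, 0.501, -0.029]
wrist_force: [-0.5, 0.6, -2.1]
opening: 0.608
```

Run:
```python
from place import *
report(PL,(.0033,-.0007),.029)
```

```text
tcp bay [ 0.0024 -0.001   0.0305] F bay [-1.494   0.5434 -1.5649] open 0.6081449900332013 t 18.4
n=1 dist 0.0018 ang 0.11 row: [0.0015, 0.0003, 0.0009] [0.02, -0.11, -0.0]
```

Call:
drive_tool(
  increments=[
    [0.001,0.0003,0.0008,0,-0.1,0,-1],
    [0.001,0,0,0,0,0,-1],
    [0,0,0,0,0,0,-1],
    [0,0,0,0,0,0,-1],
  ],
)

```text
time_s: 18.9
eef_pos: [0.5429, 0.1745, 0.087]
eef_rot: [0.865, 0.016, 0.5, -0.029]
wrist_force: [-14.0, -0.6, 14.4]
opening: 0.612
```

Run:
```python
from place import *
report(PL,(.0033,-.0007),.0285)
```

```text
tcp bay [ 0.003  -0.0006  0.0294] F bay [-4.8584 -1.5744 19.4354] open 0.6124698097735456 t 18.9
n=1 dist 0.0010 ang 0.05 row: [0.0009, -0.0001, 0.0003] [0.04, -0.03, 0.02]
```

Firm contact (19 N). Ease off slightly, check, release.

Call:
drive_tool(
  increments=[
    [-0.0007,0,0,0,0,0,-1],
    [0,0,0,0,0,0,-1],
    [0,0,0,0,0,0,0.35],
    [0,0,0,0,0,0,0.5],
    [0,0,0,0,0,0,1],
    [0,0,0,0,0,0,1],
    [0,0,0,0,0,0,1],
  ],
)

```text
time_s: 19.77
eef_pos: [0.5433, 0.1744, 0.087]
eef_rot: [0.866, 0.016, 0.5, -0.029]
wrist_force: [0.5, 0.1, 0.0]
opening: 0.999
```

Run:
```python
from place import *
report(PL,(.0033,-.0007),.0285); shot('wrist','w11.png')
```

```text
tcp bay [ 0.0033 -0.0007  0.0292] F bay [ 0.4505  0.1039 -0.2534] open 0.9994271322100367 t 19.775
n=1 dist 0.0007 ang 0.02 row: [0.0007, -0.0, -0.0] [0.02, 0.01, -0.0]
```

View pics/w11.png

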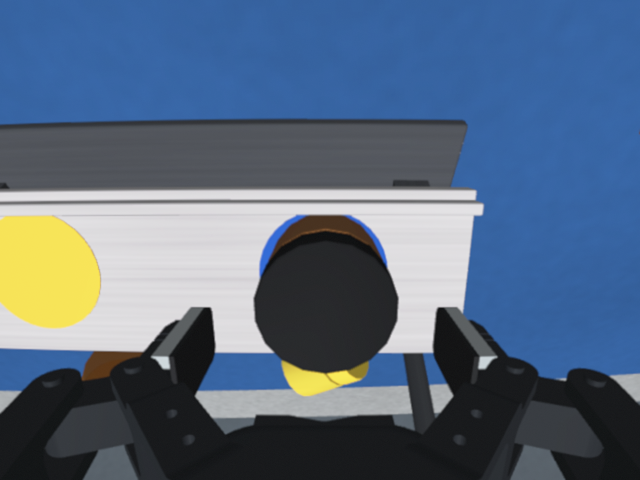

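Call:
drive_tool(
  increments=[
    [-0.02,0,0,0,0,0,1],
    [-0.03,0,0,0,0,0,1],
    [-0.03,0,0,0,0,0,1],
    [-0.03,0,0,0,0,0,1],
    [-0.03,0,0,0,0,0,1],
    [0,0,0,0,0,0,1],
    [0,0,0,0,0,0,1],
  ],
)

```text
time_s: 20.7
eef_pos: [0.4734, 0.179, 0.2075]
eef_rot: [0.865, 0.016, 0.5, -0.029]
wrist_force: [-0.2, 0.7, -0.2]
opening: 1.008
```

Run:
```python
from place import *
c=shot('wrist','w12.png')
m=mask(c,(0,0,0),(180,255,50),(270,180,385,300)); print(cv2.boundingRect(m)); q=plane_pts(c,hull(m),B[:,2],PL@B[:,2]+.056)@B; p,e=circfit(q[:,:2]); print('amber lid vs PL',p[:2]-(PL@B)[:2],p[2],e)
P,z=dep(c,np.argwhere(m>0)[:,::-1]); P=P[z>0]; u,s,v=np.linalg.svd(P-P.mean(0),full_matrices=False); print('lid normal',v[2],'vs',B[:,2],'height',P.mean(0)@B[:,2]-PL@B[:,2])
m=mask(c,(105,170,120),(122,255,255),(270,182,385,290)); h=cv2.convexHull(hull(m).astype(np.float32))[:,0]; Q=plane_pts(c,h,B[:,2],PL@B[:,2])@B; print('blue',circfit(Q[:,:2],.033),(PL@B)[:2])
```

```text
(290, 189, 71, 73)
amber lid vs PL [-0.0078  0.0007] 0.0259664616051938 0.00048557249980345343
lid normal [ 0.5161 -0.0349 -0.8558] vs [-0.4989  0.0331  0.866 ] height 0.055995922088379446
blue (array([0.4994, 0.2115]), np.float64(0.00021073763835407488)) [0.4997 0.2107]
```

View pics/w12.png

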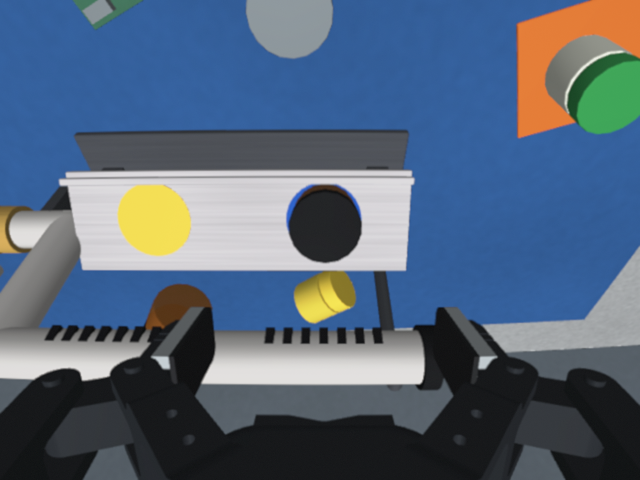

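Amber stands flat on the blue pad, having slid a few mm down to the lip (allowed), y error <1 mm. Now the white jar.

Run:
```python
from place import *
RM=toolR(bayR(psi=np.radians(15),lean=0),1); M=np.array([.4551,.384,.003])
T=go(RM,M+[0,0,.16],n=7); T=go(RM,M+[0,0,.0267],T0=T)
```

```text
n=7 dist 0.2106 ang 35.21 row: [0.0055, 0.0297, -0.0021] [-2.62, 4.23, 0.71]
n=3 dist 0.1333 ang 0.00 row: [0.0444, 0.0, 0.0] [-0.0, 0.0, 0.0]
```

Call:
drive_tool(
  increments=[
    [0.0055,0.0297,-0.0021,-2.62,4.23,0.71,1],
    [0.0055,0.0297,-0.0021,-2.62,4.23,0.71,1],
    [0.0055,0.0297,-0.0021,-2.62,4.23,0.71,1],
    [0.0055,0.0297,-0.0021,-2.62,4.23,0.71,1],
    [0.0055,0.0297,-0.0021,-2.62,4.23,0.71,1],
    [0.0055,0.0297,-0.0021,-2.62,4.23,0.71,1],
    [0.0055,0.0297,-0.0021,-2.62,4.23,0.71,1],
    [0,0,0,0,0,0,1],
    [0,0,0,0,0,0,1],
  ],
)

```text
time_s: 21.88
eef_pos: [0.4552, 0.3833, 0.163]
eef_rot: [0.701, -0.092, 0.701, 0.092]
wrist_force: [0.1, -0.9, -0.2]
opening: 1.0
```

Run:
```python
from place import *
RM=toolR(bayR(psi=np.radians(15),lean=0),1); M=np.array([.4551,.384,.003])
c=shot('wrist')
m=mask(c,(50,120,40),(75,255,255),(100,100,600,470)); q=plane_pts(c,hull(m),np.array([0,0,1.]),.059); p,e=circfit(q[:,:2]); print('white jar on mat',p,e,tcp()[:3,3])
P,z=dep(c,np.argwhere(m>0)[:,::-1]); P=P[z>0]; u,s,v=np.linalg.svd(P-P.mean(0),full_matrices=False); print('lid normal',v[2],P.mean(0))
go(RM,M+[0,0,.0267],n=6)
```

```text
white jar on mat [0.4551 0.3841 0.0259] 0.0003957576729648963 [0.4553 0.3832 0.1636]
lid normal [-0.0081 -0.0008  1.    ] [0.4547 0.384  0.0584]
n=6 dist 0.1339 ang 0.08 row: [0.0223, 0.0001, -0.0] [-0.01, 0.01, 0.0]
```

Call:
drive_tool(
  increments=[
    [0.0223,0.0001,0,0,0,0,1],
    [0.0223,0.0001,0,0,0,0,1],
    [0.0223,0.0001,0,0,0,0,1],
    [0.0223,0.0001,0,0,0,0,1],
    [0.0223,0.0001,0,0,0,0,1],
    [0.0218,0.0001,0,0,0,0,1],
    [0,0,0,0,0,0,1],
    [0,0,0,0,0,0,1],
  ],
)

```text
time_s: 22.92
eef_pos: [0.4563, 0.3847, 0.0324]
eef_rot: [0.702, -0.092, 0.7, 0.093]
wrist_force: [0.5, 0.1, 0.9]
opening: 1.002
```

Run:
```python
from place import *
RM=toolR(bayR(psi=np.radians(15),lean=0),1); M=np.array([.4551,.384,.003])
print(tcp()[:3,3]); go(RM,M+[0,0,.0267],n=1)
```

```text
[0.4563 0.3847 0.0324]
n=1 dist 0.0031 ang 0.22 row: [0.0027, -0.0004, -0.0013] [-0.03, 0.21, -0.04]
```

Call:
drive_tool(
  increments=[
    [0.0015,-0.0004,-0.0011,0,0.2,0,1],
    [0,0,0,0,0,0,-1],
    [0,0,0,0,0,0,-1],
    [0,0,0,0,0,0,-1],
    [0,0,0,0,0,0,-1],
    [0,0,0,0,0,0,-1],
  ],
)

```text
time_s: 23.68
eef_pos: [0.4554, 0.3846, 0.0308]
eef_rot: [0.701, -0.092, 0.701, 0.093]
wrist_force: [-0.7, 0.3, 5.6]
opening: 0.606
```

Run:
```python
from place import *
print(tcp()); c=shot('wrist','w13.png'); print(held(c,(50,120,40),(75,255,255),(240,230,410,405),.0275))
```

```text
[[ 0.0002 -0.259   0.9659  0.4554]
 [ 0.0008  0.9659  0.259   0.3846]
 [-1.      0.0008  0.0004  0.0308]
 [ 0.      0.      0.      1.    ]]
(array([ 0.0005, -0.0012,  0.0275]), np.float64(0.000530830086868599), (253, 259, 142, 138))
```

Call:
drive_tool(
  increments=[
    [-0.01,0,0,0,0,0,-1],
    [-0.03,0,0,0,0,0,-1],
    [-0.04,0,0,0,0,0,-1],
    [-0.04,0,0,0,0,0,-1],
    [-0.04,0,0,0,0,0,-1],
    [-0.01,0,0,0,0,0,-1],
    [0,0,0,0,0,0,-1],
  ],
)

```text
time_s: 24.6
eef_pos: [0.4547, 0.3841, 0.1995]
eef_rot: [0.701, -0.092, 0.702, 0.092]
wrist_force: [0.2, 0.2, -1.8]
opening: 0.612
```

Run:
```python
from place import *
report(PR,(.002,-.0005),.17,n=9); shot('wrist','w14.png')
```

```text
tcp bay [-0.0288  0.3527  0.1777] F bay [-0.7393  0.2131 -1.6872] open 0.6120595503967279 t 24.6
n=9 dist 0.3546 ang 35.36 row: [-0.0013, -0.0394, -0.0036] [2.04, -3.31, -0.55]
```

View pics/w14.png

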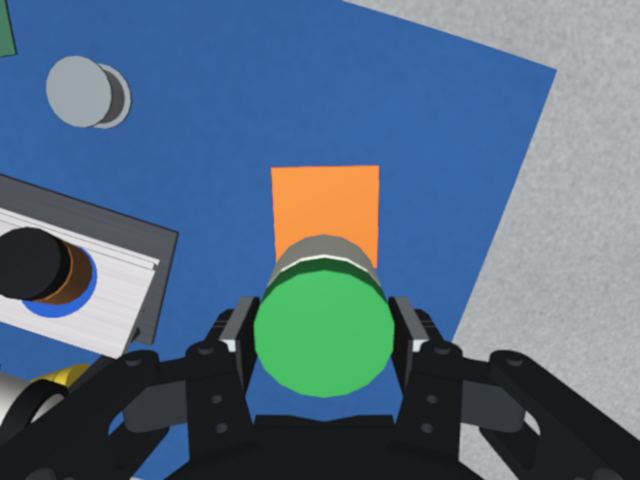

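White jar held squarely. Moving over the yellow pad.

Call:
drive_tool(
  increments=[
    [-0.0013,-0.0394,-0.0036,2.04,-3.31,-0.55,-1],
    [-0.0013,-0.0394,-0.0036,2.04,-3.31,-0.55,-1],
    [-0.0013,-0.0394,-0.0036,2.04,-3.31,-0.55,-1],
    [-0.0013,-0.0394,-0.0036,2.04,-3.31,-0.55,-1],
    [-0.0013,-0.0394,-0.0036,2.04,-3.31,-0.55,-1],
    [-0.0013,-0.0394,-0.0036,2.04,-3.31,-0.55,-1],
    [-0.0013,-0.0394,-0.0036,2.04,-3.31,-0.55,-1],
    [-0.0013,-0.0394,-0.0036,2.04,-3.31,-0.55,-1],
    [-0.0013,-0.0394,-0.0036,2.04,-3.31,-0.55,-1],
    [0,0,0,0,0,0,-1],
  ],
)

```text
time_s: 25.9
eef_pos: [0.4601, 0.0277, 0.2057]
eef_rot: [0.864, 0.018, 0.502, -0.031]
wrist_force: [-0.0, 0.2, -1.3]
opening: 0.607
```

Run:
```python
from place import *
report(PR,(.002,-.0005),.06,n=4); c=shot('wrist','w15.png')
m=mask(c,(0,0,0),(180,255,50),(400,180,620,290)); print(cv2.boundingRect(m)); q=plane_pts(c,hull(m),B[:,2],PL@B[:,2]+.056)@B; p,e=circfit(q[:,:2]); print('amber lid vs PL',p[:2]-(PL@B)[:2],p[2],e)
```

```text
tcp bay [-0.0007 -0.0026  0.1686] F bay [-0.6789  0.2062 -1.0751] open 0.6072515806487222 t 25.9
n=4 dist 0.1086 ang 0.40 row: [0.0271, 0.0006, 0.0007] [-0.07, -0.06, 0.03]
(487, 195, 77, 71)
amber lid vs PL [-0.0079 -0.0031] 0.027687829902016993 0.0011731091116783283
```

View pics/w15.png

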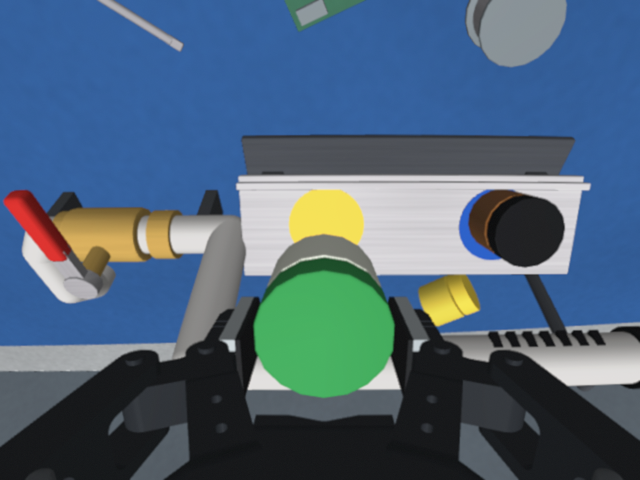

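Call:
drive_tool(
  increments=[
    [0.0271,0.0006,0.0007,-0.07,-0.06,0.03,-1],
    [0.0271,0.0006,0.0007,-0.07,-0.06,0.03,-1],
    [0.0271,0.0006,0.0007,-0.07,-0.06,0.03,-1],
    [0.0271,0.0006,0.0007,-0.07,-0.06,0.03,-1],
    [0.014,0,0,0,0,0,-1],
    [0.006,0,0,0,0,0,-1],
    [0,0,0,0,0,0,-1],
    [0,0,0,0,0,0,-1],
  ],
)

```text
time_s: 26.95
eef_pos: [0.5293, 0.0282, 0.0995]
eef_rot: [0.867, 0.015, 0.498, -0.026]
wrist_force: [0.1, -0.3, -2.4]
opening: 0.612
```

Run:
```python
from place import *
report(PR,(.002,-.0005),.031,n=1)
```

```text
tcp bay [0.006  0.0025 0.0421] F bay [-1.0963 -0.2527 -2.1184] open 0.6117296366355198 t 26.95
n=1 dist 0.0122 ang 0.44 row: [0.0111, -0.003, -0.0041] [0.33, 0.25, -0.13]
```

Call:
drive_tool(
  increments=[
    [0,0,0,0,0,0,-1],
    [0,0,0,0,0,0,-1],
  ],
)

```text
time_s: 27.2
eef_pos: [0.5293, 0.0277, 0.0997]
eef_rot: [0.867, 0.015, 0.498, -0.027]
wrist_force: [0.7, 0.5, -2.0]
opening: 0.608
```

Run:
```python
from place import *
report(PR,(.002,-.0005),.033,n=2)
```

```text
tcp bay [0.0062 0.0021 0.0422] F bay [-0.401   0.5184 -2.0361] open 0.6075118532861523 t 27.2
n=2 dist 0.0104 ang 0.42 row: [0.0046, -0.0013, -0.0021] [0.15, 0.14, -0.05]
```

Call:
drive_tool(
  increments=[
    [0.0046,-0.0013,-0.0021,0.15,0.14,-0.05,-1],
    [0.0046,-0.0013,-0.0021,0.15,0.14,-0.05,-1],
    [0,0,0,0,0,0,-1],
    [0,0,0,0,0,0,-1],
  ],
)

```text
time_s: 27.7
eef_pos: [0.5299, 0.0251, 0.0889]
eef_rot: [0.865, 0.017, 0.5, -0.029]
wrist_force: [-0.9, 0.5, -2.1]
opening: 0.607
```

Run:
```python
from place import *
report(PR,(.002,-.0005),.029,n=1)
```

```text
tcp bay [ 0.0014 -0.0005  0.0325] F bay [-1.8521  0.3961 -1.3511] open 0.6072480119464359 t 27.7
n=1 dist 0.0035 ang 0.07 row: [0.0035, -0.0, 0.0006] [-0.01, -0.07, -0.01]
```

Call:
drive_tool(
  increments=[
    [0.0025,0,0.0006,0,-0.07,0,-1],
    [0.001,0,0,0,0,0,-1],
    [0,0,0,0,0,0,-1],
    [0,0,0,0,0,0,-1],
  ],
)

```text
time_s: 28.2
eef_pos: [0.5323, 0.025, 0.0863]
eef_rot: [0.866, 0.017, 0.5, -0.029]
wrist_force: [0.1, -0.7, -0.8]
opening: 0.608
```

Run:
```python
from place import *
report(PR,(.002,-.0005),.029,n=1)
```

```text
tcp bay [ 0.0022 -0.0005  0.0291] F bay [-0.3026 -0.659  -0.7155] open 0.6078143344778075 t 28.2
n=1 dist 0.0003 ang 0.02 row: [0.0001, -0.0, -0.0002] [-0.0, 0.02, -0.01]
```

Call:
drive_tool(
  increments=[
    [0.0008,0,0,0,0,0,-1],
    [0,0,0,0,0,0,-1],
  ],
)

```text
time_s: 28.45
eef_pos: [0.5326, 0.025, 0.0858]
eef_rot: [0.866, 0.017, 0.5, -0.029]
wrist_force: [-4.9, 0.5, 3.3]
opening: 0.612
```

Call:
drive_tool(
  increments=[
    [0.0002,0,0,0,0,0,-1],
    [0,0,0,0,0,0,0.3],
    [0,0,0,0,0,0,0.4],
    [0,0,0,0,0,0,0.6],
    [0,0,0,0,0,0,1],
    [0,0,0,0,0,0,1],
    [0,0,0,0,0,0,1],
  ],
)

```text
time_s: 29.32
eef_pos: [0.5328, 0.025, 0.0854]
eef_rot: [0.866, 0.017, 0.5, -0.029]
wrist_force: [0.7, -0.4, 0.0]
opening: 1.002
```

Call:
drive_tool(
  increments=[
    [-0.02,0,0,0,0,0,1],
    [-0.03,0,0,0,0,0,1],
    [-0.03,0,0,0,0,0,1],
    [-0.03,0,0,0,0,0,1],
    [-0.03,0,0,0,0,0,1],
    [0,0,0,0,0,0,1],
    [0,0,0,0,0,0,1],
  ],
)

```text
time_s: 30.2
eef_pos: [0.4628, 0.0296, 0.206]
eef_rot: [0.866, 0.017, 0.5, -0.029]
wrist_force: [-0.4, -0.8, -0.4]
opening: 1.0
```

Run:
```python
from place import *
c=shot('wrist','w16.png')
m=mask(c,(50,120,40),(75,255,255),(270,180,385,300)); print(cv2.boundingRect(m)); q=plane_pts(c,hull(m),B[:,2],PR@B[:,2]+.056)@B; p,e=circfit(q[:,:2]); print('white lid vs PR',p[:2]-(PR@B)[:2],p[2],e)
P,z=dep(c,np.argwhere(m>0)[:,::-1]); P=P[z>0]; u,s,v=np.linalg.svd(P-P.mean(0),full_matrices=False); print('lid normal',v[2],'vs',B[:,2],'height',P.mean(0)@B[:,2]-PL@B[:,2])
```

```text
(289, 192, 71, 72)
white lid vs PR [-0.0071  0.0006] 0.025947345062766768 0.00033974427251353957
lid normal [ 0.5036 -0.0343 -0.8633] vs [-0.4989  0.0331  0.866 ] height 0.05616583402172687
```

View pics/w16.png

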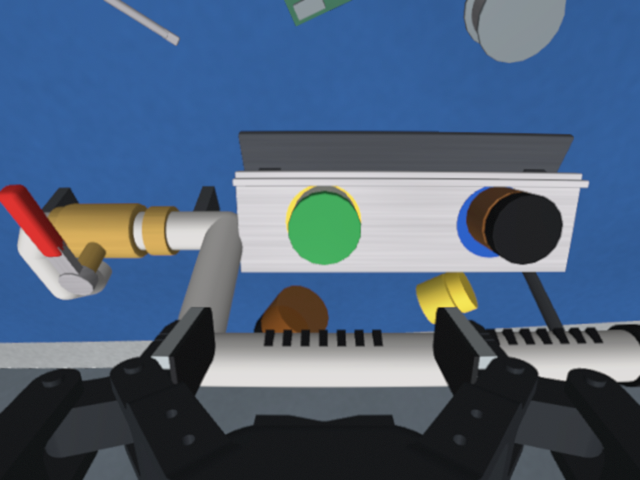

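White also stands flat on the yellow pad, resting at the lip like the amber one. Now the lever: stand the tool upright, turn it half a turn for joint range, and go above the sleeve.

Run:
```python
from place import *
print(ctrl.get_obs()['q'])
T=go(toolR(bayR(lean=0),1),[.42,-.10,.30],n=6)
```

```text
[-0.2667 -0.4674  2.2976  0.1391  0.8027 -1.8417]
n=6 dist 0.1660 ang 29.92 row: [-0.0169, -0.022, -0.0007] [-0.0, 4.99, -0.0]
```

Call:
drive_tool(
  increments=[
    [-0.0169,-0.022,-0.0007,0,5,0,0],
    [-0.0169,-0.022,-0.0007,0,5,0,0],
    [-0.0169,-0.022,-0.0007,0,5,0,0],
    [-0.0169,-0.022,-0.0007,0,5,0,0],
    [-0.0169,-0.022,-0.0007,0,5,0,0],
    [-0.0169,-0.022,-0.0007,0,5,0,0],
  ],
)

```text
time_s: 31.0
eef_pos: [0.4199, -0.1007, 0.2999]
eef_rot: [0.705, 0.024, 0.708, -0.023]
wrist_force: [-0.2, -0.1, 0.2]
opening: 0.5
```

Call:
drive_tool(
  increments=[
    [0,0,0,9,0,0,0.3],
    [0,0,0,9,0,0,0.3],
    [0,0,0,9,0,0,0.3],
    [0,0,0,9,0,0,0.3],
    [0,0,0,9,0,0,0.3],
    [0,0,0,9,0,0,0.3],
    [0,0,0,9,0,0,0.3],
    [0,0,0,9,0,0,0.3],
    [0,0,0,9,0,0,0.3],
    [0,0,0,9,0,0,0.3],
  ],
)

```text
time_s: 32.25
eef_pos: [0.4201, -0.0998, 0.2991]
eef_rot: [-0.481, -0.517, -0.483, 0.518]
wrist_force: [-1.0, -0.1, -0.1]
opening: 0.644
```

Call:
drive_tool(
  increments=[
    [0,0,0,9,0,0,0.3],
    [0,0,0,9,0,0,0.3],
    [0,0,0,9,0,0,0.3],
    [0,0,0,9,0,0,0.3],
    [0,0,0,9,0,0,0.3],
    [0,0,0,9,0,0,0.3],
    [0,0,0,9,0,0,0.3],
    [0,0,0,9,0,0,0.3],
    [0,0,0,9,0,0,0.3],
    [0,0,0,9,0,0,0.3],
  ],
)

```text
time_s: 33.5
eef_pos: [0.4201, -0.0999, 0.2991]
eef_rot: [0.026, -0.706, 0.025, 0.708]
wrist_force: [0.6, 0.0, -1.1]
opening: 0.648
```

Run:
```python
from place import *
print(ctrl.get_obs()['q'],tcp()[:3,3])
c=shot('wrist','w17.png')
T=go(toolR(bayR(lean=0),-1),[.47,-.181,.24],n=4)
```

```text
[-0.51   -0.2127  1.8398  0.0004  1.5175  1.1323] [ 0.4201 -0.0999  0.2991]
n=4 dist 0.1122 ang 0.66 row: [0.0147, 0.0193, -0.014] [-0.16, 0.04, 0.02]
```

View pics/w17.png

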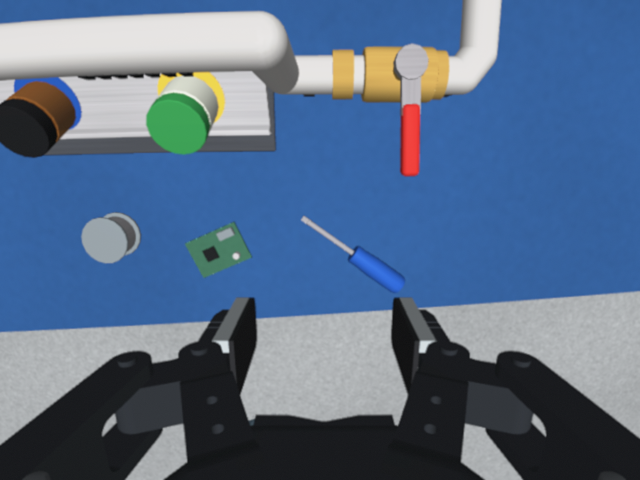

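Lever sleeve at (410,140), pivot cap at (411,61); jars both visible in place. Measuring the lever and pivot.

Run:
```python
from place import *
c=shot('wrist')
m=mask(c,(0,150,80),(5,255,255),(380,90,440,190)); vu=np.argwhere(m>0)[:,::-1]
P,z=dep(c,vu); print('depth med',np.median(P[z>0],0))
q=onz(c,vu,.117); k=q.mean(0); w,v=np.linalg.eigh(np.cov((q-k)[:,:2].T)); d=v[:,1]*(-1 if v[0,1]>0 else 1); print('sleeve',k,d,'heading',np.degrees(np.arctan2(d[1],d[0])),np.sqrt(12*w))
print('axis from sleeve',k[:2]-.07*d)
r=c['img'][40:85,390:435]; g=(r.max(2).astype(int)-r.min(2)<25)&(r.max(2)<215); ys,xs=np.nonzero(g); n,l,st,ce=cv2.connectedComponentsWithStats(g.astype(np.uint8)); i=1+np.argmax(st[1:,4]); print(st[i],ce[i]+[390,40]); uv=[[411.5,61]]; print('cap',dep(c,uv)[0],onz(c,uv,.122))
```

```text
depth med [ 0.487  -0.1786  0.1163]
sleeve [ 0.4868 -0.1784  0.117 ] [-0.9994  0.0333] heading 178.08913467356564 [0.0145 0.0579]
axis from sleeve [ 0.5568 -0.1808]
[   3    4   39   41 1093] [409.6102  63.6844]
cap [[ 0.5496 -0.1821  0.1161]] [[ 0.5486 -0.1807  0.122 ]]
```

```bash
cat > lev.py <<'E'
from place import *
AX=np.array([.5500,-.1812]); RL=.067
def lt(head,z,r=RL):
    a=np.radians(head); p=AX+r*np.array([np.cos(a),np.sin(a)]); return toolR(bayR(psi=a-np.pi,lean=0),-1),np.array([*p,z])
E
python3 - <<'E'
from lev import *
T=go(*lt(178.1,.18),n=5); T=go(*lt(178.1,.107),T0=T,n=4)
E
```

```text
n=5 dist 0.1564 ang 1.97 row: [0.0238, 0.0152, -0.0135] [-0.39, 0.03, 0.02]
n=4 dist 0.0730 ang 0.00 row: [0.0182, -0.0, 0.0] [0.0, 0.0, 0.0]
```

Call:
drive_tool(
  increments=[
    [0.0238,0.0152,-0.0135,-0.39,0,0,0.3],
    [0.0238,0.0152,-0.0135,-0.39,0,0,0.3],
    [0.0238,0.0152,-0.0135,-0.39,0,0,0.3],
    [0.0238,0.0152,-0.0135,-0.39,0,0,0.3],
    [0.0238,0.0152,-0.0135,-0.39,0,0,0.3],
    [0,0,0,0,0,0,0.3],
    [0,0,0,0,0,0,0.3],
  ],
)

```text
time_s: 34.48
eef_pos: [0.4833, -0.1789, 0.1819]
eef_rot: [0.011, -0.707, 0.011, 0.707]
wrist_force: [-0.6, -0.2, 1.0]
opening: 0.655
```

Run:
```python
from lev import *
print(tcp()[:3,3]); c=shot('wrist','w18.png'); shot('scene','s18.png')
m=mask(c,(0,150,80),(5,255,255),(200,90,450,400)); vu=np.argwhere(m>0)[:,::-1]; q=onz(c,vu,.117); k=q.mean(0); w,v=np.linalg.eigh(np.cov((q-k)[:,:2].T)); d=v[:,1]*(-1 if v[0,1]>0 else 1); print('sleeve',k,'heading',np.degrees(np.arctan2(d[1],d[0])),np.sqrt(12*w))
T=go(*lt(178.1,.107),n=4)
```

```text
[ 0.4833 -0.1789  0.1819]
sleeve [ 0.4881 -0.1799  0.117 ] heading 178.375375541517 [0.0138 0.058 ]
n=4 dist 0.0759 ang 0.15 row: [0.019, -0.0, 0.0002] [0.03, -0.02, -0.0]
```

View pics/w18.png

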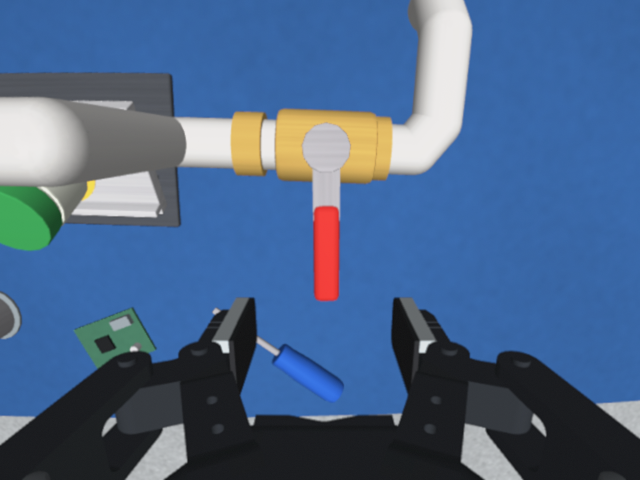

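Run:
```python
from lev import *
c=shot('wrist'); print(dep(c,[[326,148],[326,140],[326,156]])[0]); print(onz(c,[[326,148],[327,207],[326,300]],.117))
```

```text
[[ 0.5505 -0.1819  0.116 ]
 [ 0.5549 -0.182   0.1163]
 [ 0.546  -0.1817  0.1159]]
[[ 0.5505 -0.1819  0.117 ]
 [ 0.5167 -0.1815  0.117 ]
 [ 0.4575 -0.1792  0.117 ]]
```

Call:
drive_tool(
  increments=[
    [0.019,0,0,0,0,0,0.3],
    [0.019,0,0,0,0,0,0.3],
    [0.019,0,0,0,0,0,0.3],
    [0.017,0,0,0,0,0,0.3],
    [0,0,0,0,0,0,0.3],
    [0,0,0,0,0,0,0.3],
  ],
)

```text
time_s: 35.38
eef_pos: [0.484, -0.1795, 0.1088]
eef_rot: [-0.011, 0.707, -0.012, -0.707]
wrist_force: [-0.6, 1.1, 0.4]
opening: 0.652
```

Call:
drive_tool(
  increments=[
    [0.001,0,0,0,0,0,0],
    [0,0,0,0,0,0,-1],
    [0,0,0,0,0,0,-1],
    [0,0,0,0,0,0,-1],
    [0,0,0,0,0,0,-1],
    [0,0,0,0,0,0,-1],
    [0,0,0,0,0,0,-1],
  ],
)

```text
time_s: 36.25
eef_pos: [0.484, -0.1797, 0.1076]
eef_rot: [-0.011, 0.707, -0.012, -0.707]
wrist_force: [-0.8, 0.1, 4.9]
opening: -0.001
```

```bash
sed -i 's/^AX=.*/AX=np.array([.5505,-.1817]); RL=.067/' lev.py
python3 - <<'E'
from lev import *
T=tcp(); print(T[:3,3],np.hypot(*(T[:2,3]-AX)),np.degrees(np.arctan2(*(T[:2,3]-AX)[::-1])), ctrl.get_obs()['wrist_force'],ctrl.get_obs()['q'])
r=np.hypot(*(T[:2,3]-AX))
go(*lt(178.2+45,T[2,3],r),n=6,T0=T)
go(*lt(178.2+89,T[2,3],r),n=12)
E
```

```text
[ 0.484  -0.1797  0.1076] 0.06657085175724063 178.26168912218665 [-0.7502  0.1362  4.9031] [-0.5859  0.1867  1.8515  0.0002  1.102   1.0172]
n=6 dist 0.0509 ang 45.05 row: [0.0, 0.0087, -0.0006] [-7.51, -0.01, -0.01]
n=12 dist 0.0933 ang 89.05 row: [0.0, 0.0086, -0.0006] [-7.42, -0.0, -0.01]
```

The gripper shut completely, so the sleeve isn't between the pads. Look.

Run:
```python
from lev import *
c=shot('wrist','w19.png'); s=shot('scene'); cv2.imwrite('pics/s19.png',cv2.resize(s['img'][170:350,100:340],None,fx=3,fy=3,interpolation=2)[:,:,::-1])
```

```text
(no output)
```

View pics/w19.png

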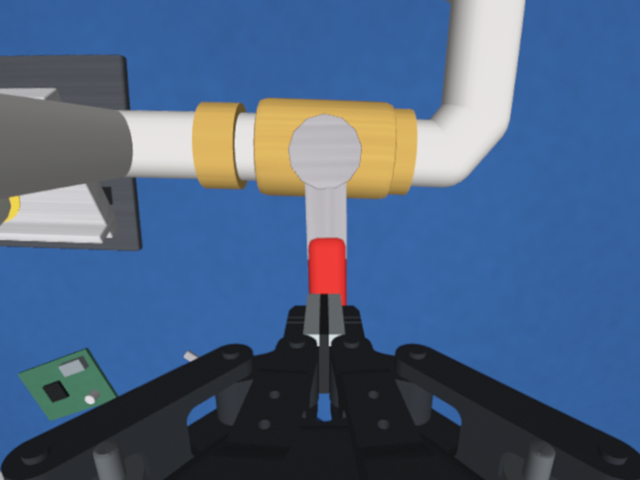

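View pics/s19.png

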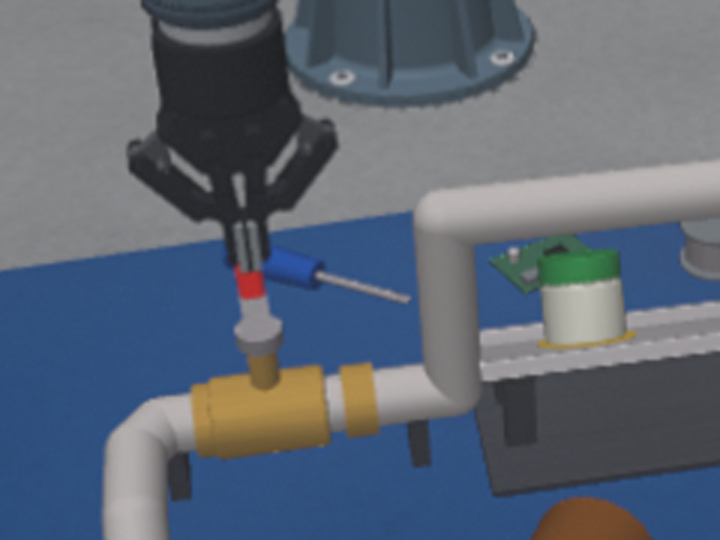

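Run:
```python
from lev import *
c=shot('wrist'); T=np.linalg.inv(tcp())
for u in [(312,296),(336,296),(312,310),(336,310),(312,330),(324,290),(324,280),(324,250),(324,270),(324,330),(324,370)]:
    P=dep(c,[u])[0][0]; print(u,'world',P,'tool',(T@np.append(P,1))[:3])
s=shot('scene')
for u in [(183,252),(183,256),(183,260),(183,264),(184,250),(184,246),(183,268)]: print(u,s['img'][u[1],u[0]],dep(s,[u])[0][0])
```

```text
(312, 296) world [ 0.496  -0.1748  0.1245] tool [-0.0169 -0.0052 -0.0119]
(336, 296) world [ 0.4951 -0.1842  0.1232] tool [-0.0157  0.0042 -0.0113]
(312, 310) world [ 0.4953 -0.1751  0.1359] tool [-0.0283 -0.0049 -0.0113]
(336, 310) world [ 0.4955 -0.1838  0.1368] tool [-0.0292  0.0038 -0.0117]
(312, 330) world [ 0.4952 -0.1755  0.1507] tool [-0.0431 -0.0044 -0.0112]
(324, 290) world [ 0.495  -0.1795  0.1163] tool [-0.0087 -0.0005 -0.011 ]
(324, 280) world [ 0.4995 -0.1796  0.1166] tool [-0.009  -0.0005 -0.0156]
(324, 250) world [ 0.5122 -0.18    0.1166] tool [-0.009  -0.0005 -0.0283]
(324, 270) world [ 0.5034 -0.1798  0.1155] tool [-0.0079 -0.0005 -0.0195]
(324, 330) world [ 0.4952 -0.1794  0.1509] tool [-0.0433 -0.0006 -0.0113]
(324, 370) world [ 0.4829 -0.179   0.1548] tool [-0.0472 -0.0006  0.001 ]
(183, 252) [78 80 84] [ 0.4923 -0.1783  0.1393]
(183, 256) [57 59 62] [ 0.494  -0.1794  0.1315]
(183, 260) [99 53 57] [ 0.4946 -0.1804  0.1229]
(183, 264) [180  48  49] [ 0.4997 -0.1816  0.1174]
(184, 250) [103 106 110] [ 0.4936 -0.1761  0.1443]
(184, 246) [104 107 111] [ 0.4903 -0.175   0.1509]
(183, 268) [180  49  50] [ 0.5135 -0.183   0.118 ]
```

Depth shows the shut fingertips about 10 mm *behind* the reported TCP (not 11 mm ahead), so they closed on top of the sleeve. I'll lift, open, and go 19 mm lower.

Call:
drive_tool(
  increments=[
    [-0.02,0,0,0,0,0,-1],
    [-0.005,0,0,0,0,0,0.2],
    [0,0,0,0,0,0,0.2],
    [0,0,0,0,0,0,0.2],
    [0,0,0,0,0,0,0.2],
  ],
)

```text
time_s: 37.08
eef_pos: [0.4831, -0.1791, 0.1313]
eef_rot: [0.012, -0.707, 0.011, 0.707]
wrist_force: [-0.7, 0.3, 1.1]
opening: 0.602
```

Run:
```python
from lev import *
c=shot('wrist','w20.png'); T=np.linalg.inv(tcp()); print(tcp()[:3,3],ctrl.get_obs()['opening'])
m=mask(c,(0,150,80),(5,255,255),(200,90,450,400)); vu=np.argwhere(m>0)[:,::-1]; q=onz(c,vu,.117); k=q.mean(0); w,v=np.linalg.eigh(np.cov((q-k)[:,:2].T)); d=v[:,1]*(-1 if v[0,1]>0 else 1); print('sleeve',k,'heading',np.degrees(np.arctan2(d[1],d[0])),np.sqrt(12*w))
T=go(*lt(178.2,.089),n=3)
```

```text
[ 0.4832 -0.1791  0.1314] 0.596670285222669
sleeve [ 0.4889 -0.1809  0.117 ] heading 179.2430621093299 [0.0141 0.0579]
n=3 dist 0.0424 ang 0.07 row: [0.0141, 0.0002, -0.0001] [-0.02, 0.01, 0.01]
```

View pics/w20.png

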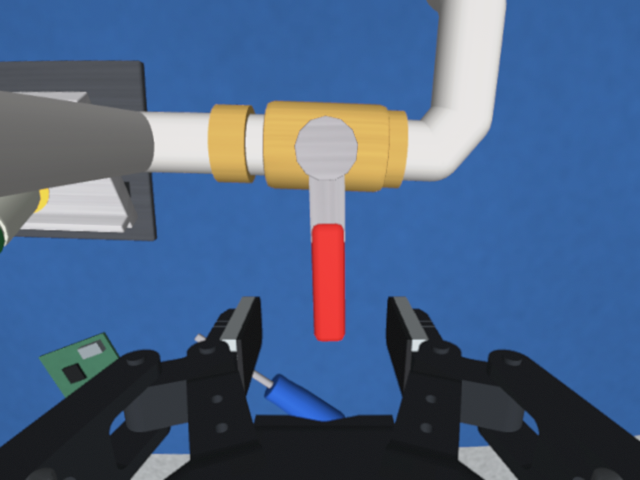

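Call:
drive_tool(
  increments=[
    [0.014,0,0,0,0,0,0.2],
    [0.014,0,0,0,0,0,0.2],
    [0.0135,0,0,0,0,0,0.2],
    [0,0,0,0,0,0,0.2],
    [0,0,0,0,0,0,-1],
    [0,0,0,0,0,0,-1],
    [0,0,0,0,0,0,-1],
    [0,0,0,0,0,0,-1],
    [0,0,0,0,0,0,-1],
  ],
)

```text
time_s: 38.25
eef_pos: [0.4839, -0.1798, 0.0912]
eef_rot: [-0.011, 0.707, -0.012, -0.707]
wrist_force: [-3.2, -1.6, 5.7]
opening: 0.169
```

Run:
```python
from lev import *
T=tcp(); print(T[:3,3],np.hypot(*(T[:2,3]-AX)),np.degrees(np.arctan2(*(T[:2,3]-AX)[::-1])))
r=np.hypot(*(T[:2,3]-AX))
go(*lt(178.2+90,T[2,3],r),n=12)
shot('wrist','w21.png')
```

```text
[ 0.4839 -0.1798  0.0912] 0.06667128614225559 178.40574261723484
n=12 dist 0.0941 ang 90.06 row: [0.0, 0.0087, -0.0006] [-7.5, -0.0, -0.01]
```

View pics/w21.png

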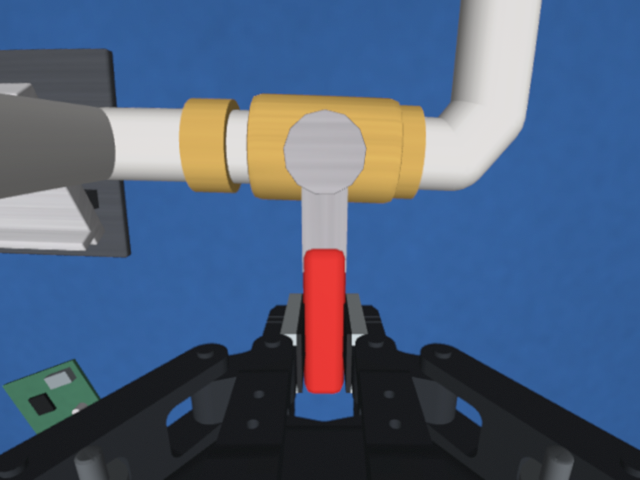

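Sleeve gripped (opening 0.17 ≈ 14 mm). Turning along the arc.

Call:
drive_tool(
  increments=[
    [0,0.0087,-0.0006,-7.5,0,0,-1],
    [0,0.0087,-0.0006,-7.5,0,0,-1],
    [0,0.0087,-0.0006,-7.5,0,0,-1],
    [0,0.0087,-0.0006,-7.5,0,0,-1],
  ],
)

```text
time_s: 38.8
eef_pos: [0.4916, -0.2133, 0.0912]
eef_rot: [0.173, 0.686, 0.173, -0.685]
wrist_force: [-2.3, 1.0, 6.0]
opening: 0.169
```

Run:
```python
from lev import *
T=tcp(); print(T[:3,3],np.hypot(*(T[:2,3]-AX)),np.degrees(np.arctan2(*(T[:2,3]-AX)[::-1])),ctrl.get_obs()['torque'],ctrl.get_obs()['q'])
go(*lt(268.5,.09),n=8)
```

```text
[ 0.4916 -0.2133  0.0912] 0.06682213575499249 -151.8134446125711 [ 0.1682  0.3234 -0.1485] [-0.6311  0.2523  1.8101  0.0003  1.0788  0.4441]
n=8 dist 0.0672 ang 60.12 row: [0.0002, 0.0088, -0.0005] [-7.51, -0.0, -0.0]
```

Call:
drive_tool(
  increments=[
    [0,0.0087,-0.0006,-7.5,0,0,-1],
    [0,0.0087,-0.0006,-7.5,0,0,-1],
    [0,0.0087,-0.0006,-7.5,0,0,-1],
    [0,0.0087,-0.0006,-7.5,0,0,-1],
    [0,0.0087,-0.0006,-7.5,0,0,-1],
    [0,0.0087,-0.0006,-7.5,0,0,-1],
    [0,0.0087,-0.0006,-7.5,0,0,-1],
    [0,0,0,0,0,0,-1],
  ],
)

```text
time_s: 39.8
eef_pos: [0.5398, -0.2473, 0.0912]
eef_rot: [-0.458, -0.538, -0.458, 0.539]
wrist_force: [-4.2, -0.1, 8.4]
opening: 0.171
```

Run:
```python
from lev import *
T=tcp(); print(T[:3,3],np.hypot(*(T[:2,3]-AX)),np.degrees(np.arctan2(*(T[:2,3]-AX)[::-1]))%360,ctrl.get_obs()['torque'],ctrl.get_obs()['q'])
go(*lt(266.2,.0912),n=1);go(*lt(270,.0912),n=1)
```

```text
[ 0.5398 -0.2473  0.0912] 0.06646600417289013 260.6930478499658 [0.0489 0.5897 0.4323] [-0.6292  0.3671  1.6587 -0.0003  1.1157 -0.4685]
n=1 dist 0.0064 ang 5.40 row: [0.0, 0.0064, 0.0002] [-5.4, 0.02, -0.0]
n=1 dist 0.0108 ang 9.20 row: [0.0, 0.0108, -0.0003] [-9.2, 0.02, 0.0]
```

Now step past the expected stop in small increments, watching force and torque.

Call:
drive_tool(
  increments=[
    [0,0.0032,0,-2.7,0,0,-1],
    [0,0.0032,0,-2.7,0,0,-1],
    [0,0,0,0,0,0,-1],
    [0,0,0,0,0,0,-1],
  ],
)

```text
time_s: 40.3
eef_pos: [0.5454, -0.2479, 0.0912]
eef_rot: [-0.482, -0.517, -0.483, 0.517]
wrist_force: [-5.0, 0.6, 7.6]
opening: 0.168
```

Run:
```python
from lev import *
T=tcp(); print(T[:3,3],np.hypot(*(T[:2,3]-AX)),np.degrees(np.arctan2(*(T[:2,3]-AX)[::-1]))%360,np.degrees(np.arctan2(-T[1,2],-T[0,2])),np.degrees(np.arctan2(T[1,2],T[0,2])),ctrl.get_obs()['torque'])
```

```text
[ 0.5454 -0.2479  0.0912] 0.06637327575219835 265.58754850259527 86.08622426882378 -93.91377573117623 [0.1848 0.9622 0.174 ]
```

Call:
drive_tool(
  increments=[
    [0,0.0023,0,-2,0,0,-1],
    [0,0.0023,0,-2,0,0,-1],
    [0,0,0,0,0,0,-1],
  ],
)

```text
time_s: 40.67
eef_pos: [0.546, -0.2478, 0.0909]
eef_rot: [0.496, 0.499, 0.503, -0.502]
wrist_force: [-21.6, 1.3, 18.2]
opening: 0.166
```

Run:
```python
from lev import *
T=tcp(); print(T[:3,3],np.hypot(*(T[:2,3]-AX)),np.degrees(np.arctan2(*(T[:2,3]-AX)[::-1]))%360,np.degrees(np.arctan2(-T[1,2],-T[0,2])),ctrl.get_obs()['torque'],ctrl.get_obs()['wrist_force'])
```

```text
[ 0.546  -0.2478  0.0909] 0.06627662809740055 266.1458907389473 89.88929543410396 [ 0.384   3.4971 -1.5854] [-21.5607   1.3204  18.2215]
```

At the hard stop: 21 N, heading 266.1° (expected 266.2°). Release and rise.

Call:
drive_tool(
  increments=[
    [0,0,0,0,0,0,-0.3],
    [0,0,0,0,0,0,-0.1],
    [0,0,0,0,0,0,0],
    [0,0,0,0,0,0,0],
    [-0.02,0,0,0,0,0,0],
    [-0.03,0,0,0,0,0,0],
    [-0.03,0,0,0,0,0,0],
    [-0.03,0,0,0,0,0,0],
    [-0.03,0,0,0,0,0,0],
    [0,0,0,0,0,0,0],
  ],
)

```text
time_s: 41.92
eef_pos: [0.5523, -0.2493, 0.2352]
eef_rot: [0.503, 0.5, 0.498, -0.499]
wrist_force: [-2.0, -0.4, -0.4]
opening: 0.499
```

Run:
```python
from lev import *
print(tcp()[:3,3]); c=shot('wrist','w22.png'); 
m=mask(c,(0,150,80),(5,255,255),(0,0,640,480)); vu=np.argwhere(m>0)[:,::-1]; q=onz(c,vu,.117); k=q.mean(0); w,v=np.linalg.eigh(np.cov((q-k)[:,:2].T)); d=v[:,1]*(-1 if v[1,1]>0 else 1); print('sleeve',k,'heading',np.degrees(np.arctan2(d[1],d[0]))%360,np.degrees(np.arctan2(*(k[:2]-AX)[::-1]))%360,np.sqrt(12*w))
c=shot('top','t22.png'); c=shot('scene','s22.png')
```

```text
[ 0.5523 -0.2493  0.2352]
sleeve [ 0.5461 -0.2435  0.117 ] heading 266.33142431191527 265.8931851628631 [0.0139 0.0577]
```

View pics/w22.png

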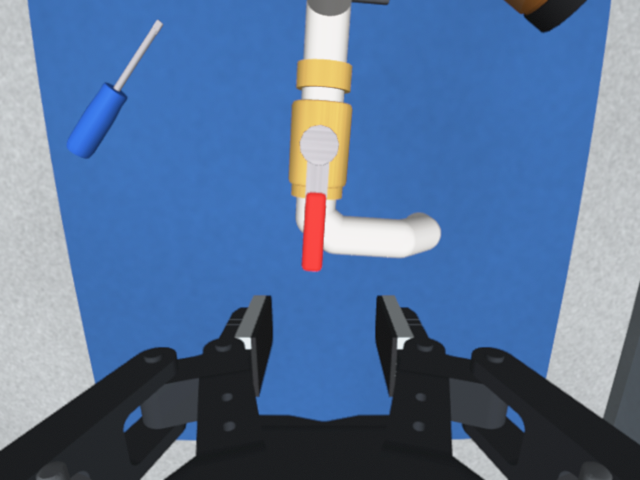

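View pics/t22.png

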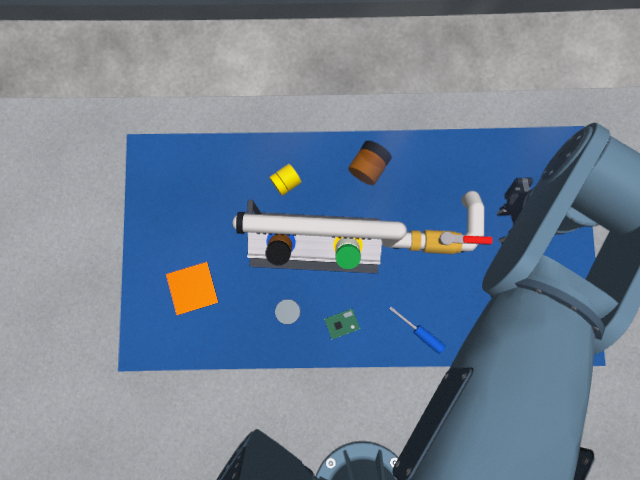

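View pics/s22.png

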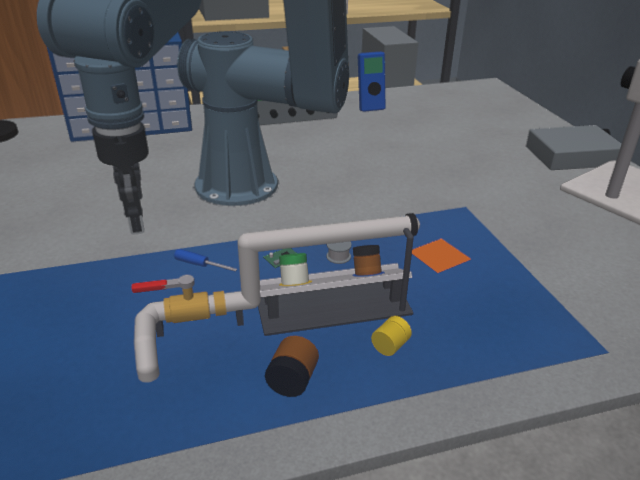

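Lever lies in line with the pipe (266.3°), jars swapped, bystanders unmoved. Final numeric check, then hand in.

```bash
python3 - <<'E'
from lev import *
c=shot('top')
for nm,lo,hi,box,P0 in (('black@left',(0,0,0),(180,255,45),(262,230,300,270),PL),('green@right',(50,120,60),(75,255,255),(330,235,368,272),PR)):
    m=mask(c,lo,hi,box); q=plane_pts(c,hull(m),B[:,2],P0@B[:,2]+.056)@B; p,e=circfit(q[:,:2]); 
    P,z=dep(c,np.argwhere(m>0)[:,::-1]); print(nm,p[:2]-(P0@B)[:2],p[2],e,'lid height over slope',np.median((P-P0)@B[:,2]))
a=cv2.imread('pics/top0.png').astype(int); b=c['img'][:,:,::-1].astype(int)
d=np.abs(a-b).sum(2); 
for n,(x0,y0,x1,y1) in dict(spool=(270,295,305,328),board=(320,305,365,342),driver=(385,302,448,356)).items(): print(n,'mean diff',d[y0:y1,x0:x1].mean())
E
python3 -c "
from bench import hand_in,ctrl
print(ctrl.get_obs()['time_s'],ctrl.get_obs()['wrist_force']); print(hand_in())"
```

```text
black@left [-0.0032 -0.0033] 0.026420097935056452 0.0010323970165787284 lid height over slope 0.056334859135033166
green@right [-0.0041 -0.0021] 0.02721830804552003 0.0011761703578352532 lid height over slope 0.056369438374892174
spool mean diff 5.9480519480519485
board mean diff 5.58978978978979
driver mean diff 5.9638447971781305
42.125 [ 0.44434968  0.37416757 -0.38922463]
the job is handed in; nothing more can be done
None
```

I swapped the two jars: white went to the mat, amber to the left (blue) pad, then white to the right (yellow) pad. Then I gripped the red lever and turned it to its stop. I handed in at 42 s of the 70 allowed; no verdict was reported.

**What the last checks showed**
- **Jars:** both stand with their lids 56 mm above the slope, so they are flat. On release each slid a few mm down the slope to or near the lip, so neither is exactly on its pad's middle. The two cameras disagree on how far. The top camera gives about 3–4 mm downslope and 2–3 mm sideways. The wrist camera gave about 7–8 mm downslope and under 1 mm sideways.
- **Lever:** it reads 266.3° against an expected 266.2° for in line with the pipe. At the stop the force rose to about 22 N sideways (28 N in all).
- **Bystanders:** the spool, screwdriver and circuit board look unchanged between the first and last top-camera pictures.

**What went wrong on the way**
- **Lever grasp:** my first try closed on top of the sleeve. The shut fingertips measured about 10 mm behind the reported tool point, where the description says 11 mm ahead of it. I lifted, went about 16 mm lower and gripped it properly.
- **Jar grips:** by the same measurement, the jars were probably gripped higher up, around their lids. They held without slipping.

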